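# Weigh the plate carrier on the spring scale

## Robot

A 7-joint arm with a two-finger parallel gripper is mounted at the origin on the work surface. World frame = base frame: x ahead of the robot, y to its left, z up, the work surface at z = 0. Lengths are in m, angles in rad, forces in N, time in s.
With the tool pointing down it reaches from about 0.4 to 0.875 m from the base axis. Payload 4.4 kg.
Tool frame: the origin (TCP) lies at the very end of the fingers, on their centre line; the grasp point (between the pads) lies 19 mm behind it; z points along the fingers, y is the direction in which the jaws open and shut (so a half turn about z gives the same grasp; the last joint's range is limited). The gripper opens to 85 mm and grips with 20 to 120 N. Pads are 22 mm wide; open, the fingers measure 114 mm over their backs; the gripper's body (76 mm by 85 mm) begins 54 mm behind the grasp point. The pads swing forward as they close: fully open they stand 13 mm farther back than shut.
Start: joints at [1.278, 0.628, 0.038, 1.517, -0.027, 0.996, -0.02], TCP at [0.146, -0.633, 0.231] pointing down, gripper open.
Joint ranges: [-3.06, 3.06], [-0.37, 2.12], [-1.25, 1.32], [0.18, 2.47], [-1.1, 4.24], [0.23, 1.98], [-2.94, 2.94]. Speed limits (rad/s): [2.57, 2.57, 3.14, 3.14, 3.14, 3.14, 3.14].

## Interface

Orientations are given as a unit quaternion [w, x, y, z].
In Python, from cell import robot gives the robot as it stands.
- The arm moves only by the tool arm_command, never from a script. Its argument "targets" is a list of rows, each an object of numbers: "x", "y", "z": the shift along the tool's x, y, z in mm; "ax", "ay", "az": the turn, a rotation vector about the tool's x, y, z in degrees; "hand": the finger opening in mm, from 0 to 85.4. In form: [{"x": .., "y": .., "z": .., "ax": .., "ay": .., "az": .., "hand": ..}, ...]. A call has 1 to 12 rows; each row shifts and turns the commanded pose from where the row before left it, along the tool's axes as they then stand; what a row does not reach is not made up. A row lasts 1/12 s, in which the tool goes at most 41.7 mm and 7.16 degrees, less where a joint would pass 70% of its speed; a pose out of reach is approached as far as the arm can. A call with a gripper value outside its range is refused whole. The fingers move at their own pace and stop on an object; "grip_force" is the grip in N (left out, the last holds). Time passes only in rows, so rows that do not move let the fingers close. It gives the time, the measured TCP pose, the force and the opening at its end, in the units of the state.
- robot.sense(): the state, without advancing time (a new reading comes with each control period).
- robot.capture(name): name is "scene" or "top" or "wrist"; returns a dict with "frame" (384x512x3 uint8, blue, green, red), "fov_y" (degrees; the focal length in pixels is half the picture's height over the tangent of half this angle, whatever the lens; pixels are square), "cx", "cy" (the principal point, pixels), "k1" (the pictures are not rectified: a ray, as slopes to the right and down, at radius r is drawn at 1 + k1 r^2 times it, then the intrinsics apply), "cam_to_world" (4x4, takes a point from camera to world coordinates). Camera axes: x right, y up, looking along -z (the intrinsics and any distortion apply to the point x, -y, -z); pixel columns grow to the right and rows downward; lengths in m; the calibration is good to about 2 mm. A picture is of the moment at which its call begins. There is no depth.
- robot.finish_job(): hands the job in, once; it reports no verdict.
The state is a dict: "time_s": time; "q": joint angles; "joint_velocities": joint speeds; "effort": joint torques, N m; "tool_pos": TCP position; "eef_rot": TCP orientation; "wrist_force": force on the tool from outside, world axes, zero at the start; "moment": the same for the moment, N m; "width": opening from 0.0 (shut) to 1.0 (fully open).
Only numpy, scipy, OpenCV 4.12 (cv2) and the standard library are available. Lean on these libraries where they do the work, as an engineer would, in place of code of your own. Each camera call takes 0.05 s, during which the arm holds its last target.

## Task

Take the carrier of steel plates by its wooden post, hang it by its wire eye on the hook of the spring scale, and let its weight down onto the spring slowly, so that the pointer never jumps or bounces. Only when the spring carries all of the weight let go, and leave the carrier hanging still with the pointer settled; leave the bottle, the punch pliers and the stack of loose plates where they are.

Things in the scene. Friction and masses are not known exactly. Their poses are not given: they have to be found in the camera images.
- scale: Bench spring scale, fixed. Origin on the bench straight below its hook; z up; the hook opens to -x of this frame, roughly toward the robot. Grey base plate 12 mm high, x -70 to +145, y -85 to +95 mm. A bent steel tube 26 mm thick stands at x +120, y +75 mm and comes over at z 560 to the housing above the hook.
- scale_housing (a point): Centre of the underside of the aluminium housing, 385 mm above the bench, right above the hook; axes as scale. Housing 62 (x) x 100 (y) x 165 mm high; white faces with ticks every 10 mm in front and behind, over which a dark pointer bar goes down. Because of it a gripper on the carrier's post must lean back, its body toward -x, 30 to 45 degrees from vertical.
- hook_seat (a point): Where the centre of the eye's top bar comes to rest in the hook; 316 mm above the bench when empty, moves with the hook; axes as scale. Hook of 8 mm round wire in the x-z plane, underside 12 mm below this point. Free tip 16 mm to -x, its top 18 mm above this point; shank 14 mm to +x (throat 20 mm wide), bending back over the seat from 48 mm above it.
- hook (a joint): How far hook and pointer have gone down, in m: 0 empty, 0.09 at the stop. Linear spring of 130 N/m, lightly damped: a dropped load bounces. The carrier's weight is not known beforehand; it stretches the spring by 23 to 71 mm. Moving faster than 0.08 m/s up or down counts as a jump.
- carrier_grip (a point): Centre of the loose plate carrier, on the axis of its square wooden post, 100 mm above its underside; z up, x and y along the post's flats. Post 24 x 24 mm, free from 55 to 145 mm above the underside. Below: dark steel tray 90 (x) x 130 (y) x 28 mm high with curved steel plates clamped in, up to 52 mm high. One rigid piece, 0.31 to 0.93 kg, centre of mass on the post's axis.
- carrier_eye (a point): Centre of the top bar of the carrier's wire eye, 102 mm above carrier_grip; axes as carrier_grip. The eye is a closed loop of 8 mm round wire in the y-z plane on top of the post; opening 36 mm wide (y), about 45 mm high right below the top bar (upper corners cut off 6 mm), entered along x from either side.
- bottle: Bystander: amber bottle, 62 mm diameter, 170 mm high; origin at the centre of its underside.
- punch: Bystander: punch pliers lying flat, 190 mm long along x, 82 mm wide, 22 mm high; origin under the middle.
- plates: Bystander: low stack of loose dark curved plates, 145 mm long along y, 60 mm wide, 16 mm high; origin under the middle.
Mind the look-alikes: they are no part of the job. Of the things that look like the part that bears carrier_grip, the middle-sized one is meant.

How it is judged:
On the way, in this order (a step that is already met when the one before it is completed fails the run):
1. the carrier is lifted clear of the bench in the gripper (height (world z) of carrier_grip above 0.13 m and contact force between carrier and the fingers above 1 N), for 0.2 s.
2. the eye sits on the hook and stretches the spring while the gripper still holds the carrier (distance between carrier_eye and hook_seat below 0.012 m and value of joint hook above 0.008 m and contact force between carrier and the fingers above 1 N), for 0.1 s.
At the end, for the whole second after the job is handed in: The eye's top bar is within 12 mm of the hook seat, the carrier hangs on the hook (over 2 N, spring stretched 15 to 85 mm), within 0.2 rad of upright, slower than 0.04 m/s, pointer slower than 0.02 m/s, gripper off it (distance between carrier_eye and hook_seat below 0.012 m and contact force between carrier and scale above 2 N and value of joint hook between 0.015 and 0.085 m and velocity of joint hook between -0.02 and 0.02 m/s and angle between carrier_grip's own z axis and vertical below 0.2 rad and linear speed of carrier below 0.04 m/s and contact force between carrier and the fingers below 0.1 N); the robot touches nothing.
It fails at once if the pointer jumped down: the load was dropped onto the spring (over 0.08 m/s) (velocity of joint hook above 0.08 m/s).
It fails at once if the pointer jumped up: the spring was let fly back (over 0.08 m/s) (velocity of joint hook below -0.08 m/s).
It fails at once if the bottle was moved by more than 25 mm (distance of bottle from where it was at the start of the episode above 0.025 m).
It fails at once if the pair of punch pliers was moved by more than 25 mm (distance of punch from where it was at the start of the episode above 0.025 m).
It fails at once if the stack of plates was moved by more than 25 mm (distance of plates from where it was at the start of the episode above 0.025 m).
It also fails if it takes over 66 s, if anything falls off the work surface, if the arm or the gripper's body presses on something with over 40 N, if the wrist force passes 120 N, or if a joint passes its speed limit or range.

## Working session

There is one attempt and no reset: what is moved stays moved. The work goes in short steps, Python scripts to look and compute and a tool call to move; the robot and the scene stay as the last step left them, time stands still between calls to the robot, and variables do not carry over. Pictures are saved under pics/ and viewed, and the job is handed in when it is done.

Besides the shell and the picture viewer there is one more tool, called as name(argument=value, ...) on one line, values as JSON. arm_command: Moves the arm, as the interface text tells. Its arguments: {"type":"object","properties":{"targets":{"type":"array","items":{"type":"object","properties":{"x":{"type":"number"},"y":{"type":"number"},"z":{"type":"number"},"ax":{"type":"number"},"ay":{"type":"number"},"az":{"type":"number"},"hand":{"type":"number"}}}},"grip_force":{"type":"number"}},"required":["targets"]}

```bash
ls; mkdir -p pics
python3 - <<'E'
from cell import robot
import cv2
s=robot.sense(); print(s)
for n in ["scene","top","wrist"]:
    c=robot.capture(n); cv2.imwrite(f"pics/{n}0.png",c["frame"]); print(n,c["fov_y"],c["cx"],c["cy"],c["k1"],c["cam_to_world"])
E
```

```text
pics
{'time_s': 0.0, 'q': array([ 1.27821522,  0.62932497,  0.03844758,  1.51838404, -0.02700235,
        0.99629682, -0.01998248]), 'joint_velocities': array([-0.00131549,  0.00098237,  0.00038823, -0.00023841,  0.00099336,
       -0.00039798,  0.00159454]), 'effort': array([ 1.09202501e-03, -5.63396752e+01,  1.22686800e+00, -1.93445528e+01,
        1.11341823e-02,  1.04570048e-02,  1.51819285e-05]), 'tool_pos': array([ 0.14603082, -0.63273569,  0.23039778]), 'eef_rot': array([-9.39899123e-04,  9.93577090e-01,  1.13153300e-01, -1.19916308e-04]), 'wrist_force': array([-0.14425633, -0.37684224,  0.19549253]), 'moment': array([-0.0327078 ,  0.0281025 ,  0.00028085]), 'width': 1.0034241229443883}
scene 51.87706127977921 252.7092286892335 193.82646505200032 -0.06567119169628993 [[ 0.27226249 -0.55145085  0.78852717  1.52665293]
 [ 0.96220211  0.1506288  -0.22688776 -0.24573499]
 [ 0.00634255  0.82049554  0.57161774  0.89632686]
 [ 0.          0.          0.          1.        ]]
top 43.75207751801368 252.57807316728184 195.84408020084692 -0.023060377199637883 [[ 3.39908186e-02  9.78537874e-01 -2.03244322e-01  2.86542221e-01]
 [-9.99422144e-01  3.32693361e-02 -6.96635136e-03 -1.76210884e-02]
 [-5.50349837e-05  2.03363668e-01  9.79103271e-01  1.77458490e+00]
 [ 0.00000000e+00  0.00000000e+00  0.00000000e+00  1.00000000e+00]]
wrist 58.89048961734051 254.74074875348828 188.32918540360177 -0.1040238560924855 [[ 0.22505765  0.9278665   0.29734293  0.22175193]
 [-0.97434361  0.21491505  0.06682858 -0.61586047]
 [-0.00189547 -0.30475447  0.95242906  0.37311506]
 [ 0.          0.          0.          1.        ]]
```

View pics/scene0.png

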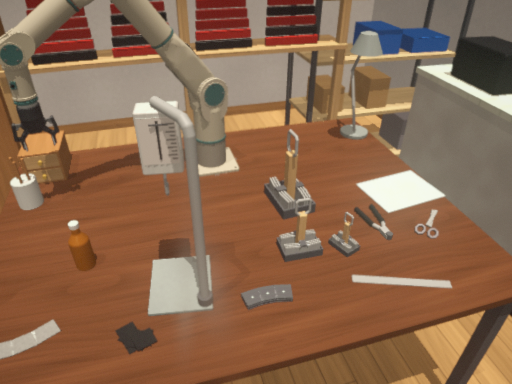

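View pics/top0.png

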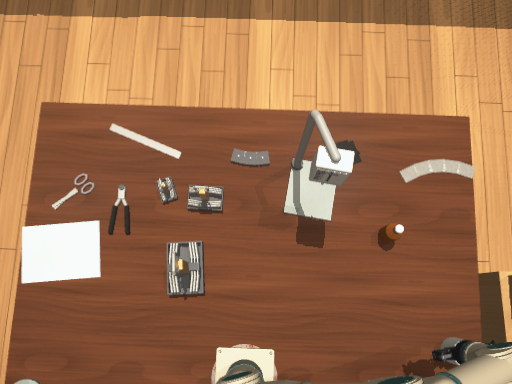

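View pics/wrist0.png

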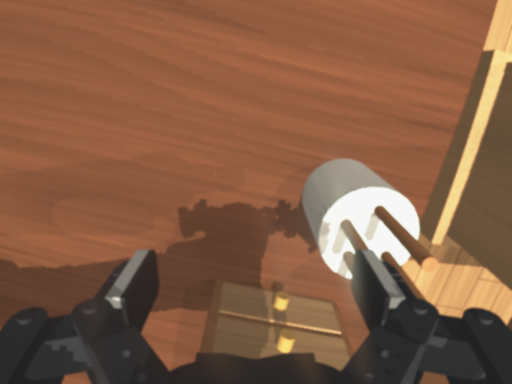

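The candidates for the carrier are three look-alikes: large at scene (290,190), middle at scene (300,240) / top (206,198), and small at scene (345,240) / top (166,188). The middle one is meant. I'll check it in close crops.

```bash
cat > h.py <<'E'
import numpy as np, cv2
from cell import robot
def K(c):
    f=192/np.tan(np.radians(c["fov_y"])/2); return f
def proj(c,P):
    P=np.atleast_2d(P); T=np.linalg.inv(c["cam_to_world"]); p=P@T[:3,:3].T+T[:3,3]
    x=p[:,0]/-p[:,2]; y=-p[:,1]/-p[:,2]; r2=x*x+y*y; d=1+c["k1"]*r2; f=K(c)
    return np.c_[c["cx"]+f*x*d, c["cy"]+f*y*d]
def ray(c,u,v):
    f=K(c); xd=(u-c["cx"])/f; yd=(v-c["cy"])/f; x,y=xd,yd
    for _ in range(20):
        d=1+c["k1"]*(x*x+y*y); x,y=xd/d,yd/d
    T=c["cam_to_world"]; return T[:3,3], T[:3,:3]@np.array([x,-y,-1.0])
def onz(c,u,v,z):
    o,d=ray(c,u,v); return o+d*(z-o[2])/d[2]
def tri(l):
    A=np.zeros((3,3));b=np.zeros(3)
    for c,u,v in l:
        o,d=ray(c,u,v); d=d/np.linalg.norm(d); M=np.eye(3)-np.outer(d,d); A+=M;b+=M@o
    return np.linalg.solve(A,b)
def crop(c,name,x0,y0,x1,y1,s,img=None):
    im=(c["frame"] if img is None else img)[y0:y1,x0:x1]
    im=cv2.resize(im,None,fx=s,fy=s,interpolation=cv2.INTER_CUBIC); cv2.imwrite("pics/"+name,im)
E
python3 - <<'E'
from h import *
import pickle
S=robot.capture("scene");T=robot.capture("top"); pickle.dump((S,T),open("c0.pkl","wb"))
crop(S,"sc_car.png",240,120,400,270,5); crop(T,"tp_car.png",150,170,240,220,8)
crop(S,"sc_sc.png",120,80,240,320,2.5 and 2); crop(T,"tp_sc.png",270,100,370,240,4)
print(onz(T,206,198,.0),onz(T,311,205,.012))
E
```

```text
[0.64058472 0.17103574 0.        ] [ 0.62481316 -0.22528535  0.012     ]
```

View pics/sc_car.png

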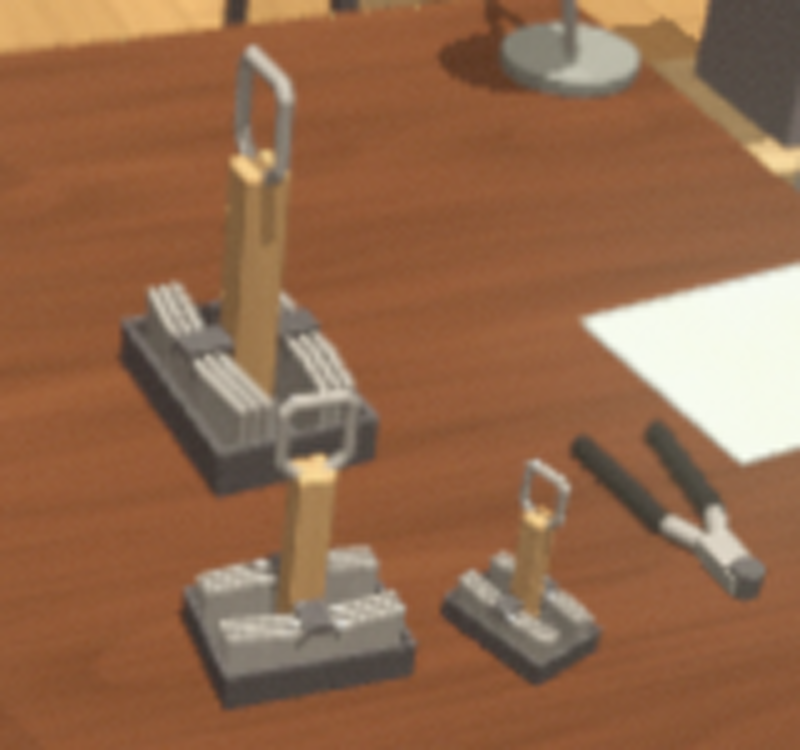

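View pics/tp_car.png

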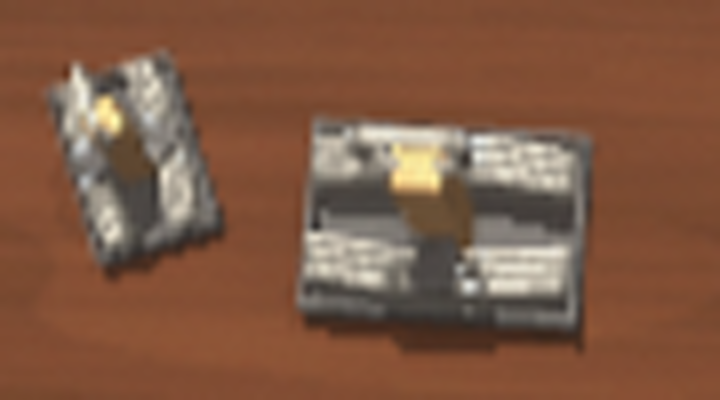

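View pics/tp_sc.png

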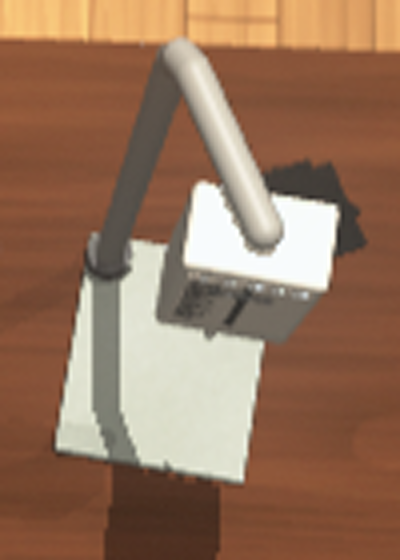

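View pics/sc_sc.png

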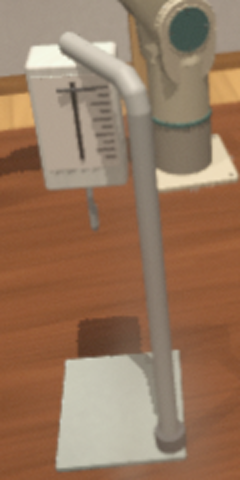

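The middle one, scene (300,240) / top (206,198), is plainly mid-size, with its tray's long side along world y. The scale's hook is around top (322,183) with its base plate near corners at top (284,213) and (331,220). Next I fit the poses.

```bash
cat > fit.py <<'E'
from h import *
import pickle
from scipy.optimize import least_squares
S,T=pickle.load(open("c0.pkl","rb"))
def W(p,pts):
    c,s=np.cos(p[2]),np.sin(p[2]); pts=np.asarray(pts,float)/1000
    return np.c_[p[0]+c*pts[:,0]-s*pts[:,1],p[1]+s*pts[:,0]+c*pts[:,1],pts[:,2]]
def fit(obs,p0):
    def r(p):
        return np.concatenate([(proj(c,W(p,[P]))[0]-uv) for c,P,uv in obs]).ravel()
    s=least_squares(r,p0,loss="soft_l1"); return s.x,s.fun.reshape(-1,2)
t4=lambda u,v:(270+u/4-.5,100+v/4-.5); s2=lambda u,v:(120+u/2,80+v/2)
s5=lambda u,v:(240+u/5-.4,120+v/5-.4); t8=lambda u,v:(150+u/8-.5,170+v/8-.5)
sc,rs=fit([(T,(-70,95,12),t4(55,452)),(T,(-70,-85,12),t4(243,482)),(S,(-70,-85,12),s2(67,357)),(S,(-70,95,12),s2(181,350)),(S,(145,-85,12),s2(57,464))],[.65,-.23,-.1])
print("scale",sc,np.round(rs,1).tolist())
ca,rc=fit([(T,(45,65,28),t8(312,120)),(T,(45,-65,28),t8(592,135)),(T,(-45,-65,28),t8(578,320)),(T,(-45,65,28),t8(298,305)),
 (S,(45,-65,28),s5(222,674)),(S,(45,65,28),s5(412,645)),(S,(45,-65,0),s5(228,705)),(S,(45,65,0),s5(412,677)),(S,(-45,-65,28),s5(184,592))],[.64,.17,0])
print("car",ca,np.round(rc,1).tolist())
E
python3 - <<'E'
from fit import *
def ov(img,c,p,edges):
    for e in edges:
        q=proj(c,W(p,e)); cv2.polylines(img,[np.round(q*16).astype(int)],False,(0,255,0),1,cv2.LINE_AA,4)
box=lambda x0,x1,y0,y1,z:[(x0,y0,z),(x1,y0,z),(x1,y1,z),(x0,y1,z),(x0,y0,z)]
ce=[box(-45,45,-65,65,0),box(-45,45,-65,65,28),box(-12,12,-12,12,55),box(-12,12,-12,12,149),[(0,-18,153),(0,-18,198),(0,18,198),(0,18,153)]]
se=[box(-70,145,-85,95,12),box(-31,31,-50,50,385),box(-31,31,-50,50,550),[(14,0,385),(14,0,316),(0,0,304),(-16,0,316),(-16,0,334)],[(120,75,12),(120,75,560),(0,0,560)]]
cv2.setRNGSeed(0)
for c,n in ((S,"S"),(T,"T")):
    im=cv2.resize(c["frame"],None,fx=1,fy=1).copy()
    c2=dict(c)
    def big(c,x0,y0,x1,y1,s,name):
        im=cv2.resize(c["frame"][y0:y1,x0:x1],None,fx=s,fy=s,interpolation=cv2.INTER_CUBIC)
        for p,es in((ca,ce),(sc,se)):
            for e in es:
                q=(proj(c,W(p,e))-[x0-.5,y0-.5])*s-.5
                cv2.polylines(im,[np.round(q*16).astype(int)],False,(0,255,0),1,cv2.LINE_AA,4)
        cv2.imwrite("pics/"+name,im)
    if n=="S": big(c,125,85,335,320,2.5,"ovS.png")
    else: big(c,180,100,370,240,4,"ovT.png")
E
python3 - <<'E'
import cv2;print(cv2.imread("pics/ovT.png").shape)
E
```

```text
scale [ 0.65053979 -0.22296715 -0.14128533] [[-0.7, -0.5], [-0.1, 0.3], [-0.0, -0.1], [-0.5, -1.4], [-0.1, 0.8]]
car [ 0.6381817   0.17057459 -0.0296588 ] [[0.6, -0.2], [0.2, 0.1], [0.1, 0.6], [0.2, 0.3], [0.8, 0.8], [1.1, -0.2], [-0.9, 1.0], [0.2, -0.2], [0.1, -1.1]]
(560, 760, 3)
```

View pics/ovS.png

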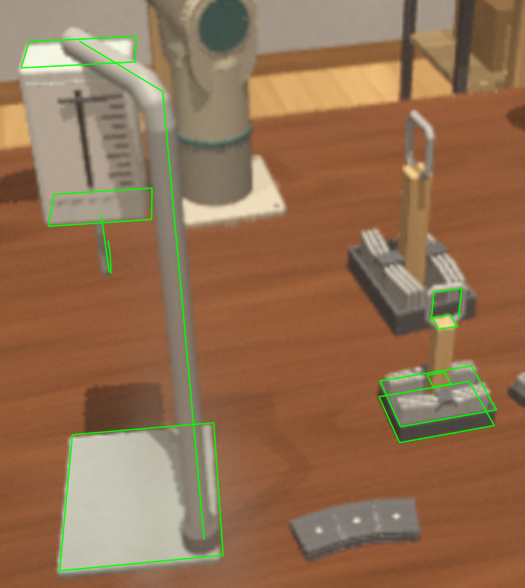

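View pics/ovT.png

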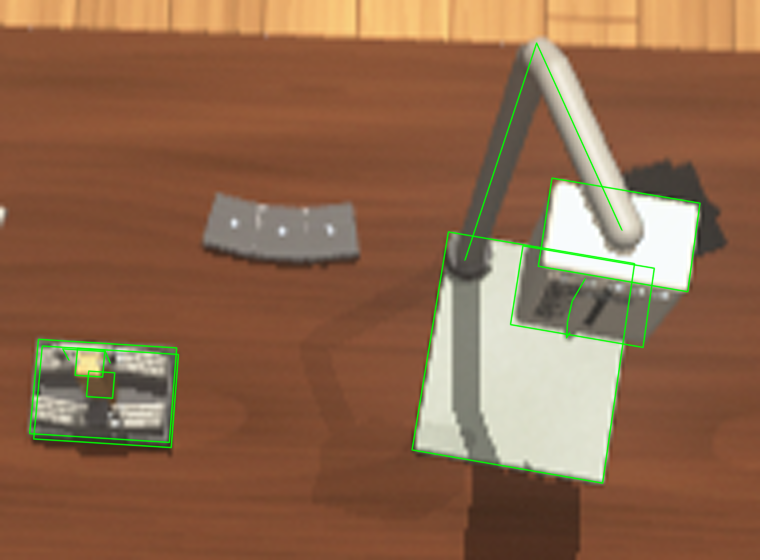

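Run:
```python
from fit import *
o=lambda u,v:(125+u/2.5-.3,85+v/2.5-.3); t=lambda u,v:(180+u/4-.4,100+v/4-.4)
obs=[(T,(-70,95,12),t(413,451)),(T,(-70,-85,12),t(604,482)),(S,(-70,-85,12),o(72,436)),(S,(-70,95,12),o(213,424)),(S,(145,-85,12),o(58,571)),
(T,(31,50,550),t(552,181)),(T,(31,-50,550),t(699,205)),(T,(-31,-50,550),t(690,290)),(T,(-31,50,550),t(540,265)),(T,(-31,50,385),t(513,322)),(T,(-31,-50,385),t(643,347)),
(S,(31,-50,550),o(22,68)),(S,(31,-50,385),o(46,224))]
p,r=fit(obs,sc);print(p,np.round(r,1).tolist())
# hook points
print(proj(T,W(p,[(-16,0,334)])),t(568,337),proj(S,W(p,[(0,0,304)])),o(107,272))
```

```text
scale [ 0.65053979 -0.22296715 -0.14128533] [[-0.7, -0.5], [-0.1, 0.3], [-0.0, -0.1], [-0.5, -1.4], [-0.1, 0.8]]
car [ 0.6381817   0.17057459 -0.0296588 ] [[0.6, -0.2], [0.2, 0.1], [0.1, 0.6], [0.2, 0.3], [0.8, 0.8], [1.1, -0.2], [-0.9, 1.0], [0.2, -0.2], [0.1, -1.1]]
[ 0.65068057 -0.2237763  -0.13982836] [[-0.1, -0.4], [-0.2, 0.1], [-0.3, -0.6], [-0.1, -0.7], [0.2, -0.1], [0.2, -0.8], [0.4, -0.6], [-0.3, 0.3], [-0.2, 0.2], [-0.4, 0.5], [0.2, -0.1], [-0.9, -0.1], [0.5, 0.8]]
[[322.2513593  182.57888612]] (321.6, 183.85) [[168.57238113 193.68881453]] (167.5, 193.5)
```

Run:
```python
from fit import *
crop(T,"tp_big.png",150,230,230,305,8)
# triangulate top of eye ends for large: scene crop coords
print(onz(T,185,268,0.0))
```

```text
scale [ 0.65053979 -0.22296715 -0.14128533] [[-0.7, -0.5], [-0.1, 0.3], [-0.0, -0.1], [-0.5, -1.4], [-0.1, 0.8]]
car [ 0.6381817   0.17057459 -0.0296588 ] [[0.6, -0.2], [0.2, 0.1], [0.1, 0.6], [0.2, 0.3], [0.8, 0.8], [1.1, -0.2], [-0.9, 1.0], [0.2, -0.2], [0.1, -1.1]]
[0.37552623 0.23423934 0.        ]
```

View pics/tp_big.png

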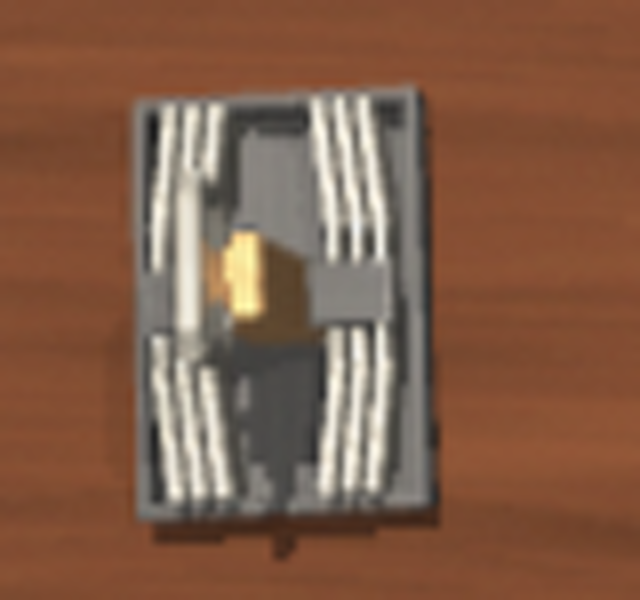

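```bash
python3 - <<'E' 2>&1 | tail -3
from fit import *
print("big eye",tri([(T,173.0,261.4),(S,293.6,133.8)]))
print("mid eye",tri([(T,*t8(410,133)),(S,*s5(317,397))]))
E
```

```text
car [ 0.6381817   0.17057459 -0.0296588 ] [[0.6, -0.2], [0.2, 0.1], [0.1, 0.6], [0.2, 0.3], [0.8, 0.8], [1.1, -0.2], [-0.9, 1.0], [0.2, -0.2], [0.1, -1.1]]
big eye [0.37953473 0.23041075 0.29051072]
mid eye [0.63950622 0.16827543 0.20519578]
```

```bash
cat >> h.py <<'E'
from scipy.spatial.transform import Rotation as R
def pose():
    s=robot.sense(); q=s["eef_rot"]; return s["tool_pos"],R.from_quat([q[1],q[2],q[3],q[0]]),s
def toolR(yaw,lean):  # flipped: tool x toward robot, body leaning back to -x
    L=np.radians(lean); c,s_=np.cos(yaw),np.sin(yaw)
    z=np.array([np.sin(L)*c,np.sin(L)*s_,-np.cos(L)]); y=np.array([-s_,c,0]); x=np.cross(y,z)
    return R.from_matrix(np.c_[x,y,z])
def plan(p0,R0,p1,R1,n,show=True):
    rv=(R0.inv()*R1).as_rotvec()/n; out=[];Rc=R0; pc=np.array(p0)
    for i in range(n):
        d=Rc.inv().apply((np.array(p1)-p0)/n)*1000
        out.append(np.r_[d,np.degrees(rv)]); Rc=Rc*R.from_rotvec(rv)
    if show:
        for o in out: print(np.round(o,1).tolist())
    return out
SC=(0.6507,-0.2238,-0.140); CA=(0.6385,0.1700,-0.030)
E
python3 - <<'E'
from h import *
p,r,s=pose()
print(r.as_matrix().round(3))
plan(p,r,[.44,-.02,.43],toolR(-.03,0),24)
E
```

```text
[[ 0.974  0.225 -0.   ]
 [ 0.225 -0.974  0.001]
 [ 0.    -0.001 -1.   ]]
[17.7, -22.1, -8.3, -0.0, -0.0, -6.9]
[20.2, -19.9, -8.3, -0.0, -0.0, -6.9]
[22.4, -17.3, -8.3, -0.0, -0.0, -6.9]
[24.4, -14.5, -8.3, -0.0, -0.0, -6.9]
[25.9, -11.5, -8.3, -0.0, -0.0, -6.9]
[27.1, -8.3, -8.3, -0.0, -0.0, -6.9]
[27.9, -5.0, -8.3, -0.0, -0.0, -6.9]
[28.3, -1.6, -8.3, -0.0, -0.0, -6.9]
[28.3, 1.8, -8.3, -0.0, -0.0, -6.9]
[27.8, 5.2, -8.3, -0.0, -0.0, -6.9]
[27.0, 8.5, -8.3, -0.0, -0.0, -6.9]
[25.8, 11.7, -8.3, -0.0, -0.0, -6.9]
[24.2, 14.7, -8.3, -0.0, -0.0, -6.9]
[22.3, 17.5, -8.3, -0.0, -0.0, -6.9]
[20.0, 20.0, -8.3, -0.0, -0.0, -6.9]
[17.5, 22.3, -8.3, -0.0, -0.0, -6.9]
[14.7, 24.2, -8.3, -0.0, -0.0, -6.9]
[11.7, 25.8, -8.3, -0.0, -0.0, -6.9]
[8.5, 27.0, -8.3, -0.0, -0.0, -6.9]
[5.2, 27.8, -8.3, -0.0, -0.0, -6.9]
[1.8, 28.3, -8.3, -0.0, -0.0, -6.9]
[-1.6, 28.3, -8.3, -0.0, -0.0, -6.9]
[-5.0, 27.9, -8.3, -0.0, -0.0, -6.9]
[-8.3, 27.1, -8.3, -0.0, -0.0, -6.9]
```

arm_command(targets=[{"x": 17.7, "y": -22.1, "z": -14, "az": -6.9, "hand": 85}, {"x": 20.2, "y": -19.9, "z": -14, "az": -6.9}, {"x": 22.4, "y": -17.3, "z": -14, "az": -6.9}, {"x": 24.4, "y": -14.5, "z": -14, "az": -6.9}, {"x": 25.9, "y": -11.5, "z": -14, "az": -6.9}, {"x": 27.1, "y": -8.3, "z": -14, "az": -6.9}, {"x": 27.9, "y": -5, "z": -14, "az": -6.9}, {"x": 28.3, "y": -1.6, "z": -14, "az": -6.9}, {"x": 28.3, "y": 1.8, "z": -14, "az": -6.9}, {"x": 27.8, "y": 5.2, "z": -14, "az": -6.9}, {"x": 27, "y": 8.5, "z": -14, "az": -6.9}, {"x": 25.8, "y": 11.7, "z": -14, "az": -6.9}])

```text
validation failed for argument at $.ta...
```

arm_command(targets=[{"x": 17.7, "y": -22.1, "z": -14, "ax": 0, "ay": 0, "az": -6.9, "hand": 85}, {"x": 20.2, "y": -19.9, "z": -14, "ax": 0, "ay": 0, "az": -6.9, "hand": 85}, {"x": 22.4, "y": -17.3, "z": -14, "ax": 0, "ay": 0, "az": -6.9, "hand": 85}, {"x": 24.4, "y": -14.5, "z": -14, "ax": 0, "ay": 0, "az": -6.9, "hand": 85}, {"x": 25.9, "y": -11.5, "z": -14, "ax": 0, "ay": 0, "az": -6.9, "hand": 85}, {"x": 27.1, "y": -8.3, "z": -14, "ax": 0, "ay": 0, "az": -6.9, "hand": 85}, {"x": 27.9, "y": -5, "z": -14, "ax": 0, "ay": 0, "az": -6.9, "hand": 85}, {"x": 28.3, "y": -1.6, "z": -14, "ax": 0, "ay": 0, "az": -6.9, "hand": 85}, {"x": 28.3, "y": 1.8, "z": -14, "ax": 0, "ay": 0, "az": -6.9, "hand": 85}, {"x": 27.8, "y": 5.2, "z": -14, "ax": 0, "ay": 0, "az": -6.9, "hand": 85}, {"x": 27, "y": 8.5, "z": -14, "ax": 0, "ay": 0, "az": -6.9, "hand": 85}, {"x": 25.8, "y": 11.7, "z": -14, "ax": 0, "ay": 0, "az": -6.9, "hand": 85}])

```text
time_s: 1.25
tool_pos: [0.2928, -0.3251, 0.4001]
eef_rot: [0.0, 0.668, 0.744, -0.0]
wrist_force: [0.6, 0.0, -0.5]
width: 0.998
```

arm_command(targets=[{"x": 24.2, "y": 14.7, "z": -3, "ax": 0, "ay": 0, "az": -6.9, "hand": 85}, {"x": 22.3, "y": 17.5, "z": -3, "ax": 0, "ay": 0, "az": -6.9, "hand": 85}, {"x": 20, "y": 20, "z": -3, "ax": 0, "ay": 0, "az": -6.9, "hand": 85}, {"x": 17.5, "y": 22.3, "z": -3, "ax": 0, "ay": 0, "az": -6.9, "hand": 85}, {"x": 14.7, "y": 24.2, "z": -3, "ax": 0, "ay": 0, "az": -6.9, "hand": 85}, {"x": 11.7, "y": 25.8, "z": -3, "ax": 0, "ay": 0, "az": -6.9, "hand": 85}, {"x": 8.5, "y": 27, "z": -3, "ax": 0, "ay": 0, "az": -6.9, "hand": 85}, {"x": 5.2, "y": 27.8, "z": -3, "ax": 0, "ay": 0, "az": -6.9, "hand": 85}, {"x": 1.8, "y": 28.3, "z": -3, "ax": 0, "ay": 0, "az": -6.9, "hand": 85}, {"x": -1.6, "y": 28.3, "z": -3, "ax": 0, "ay": 0, "az": -6.9, "hand": 85}, {"x": -5, "y": 27.9, "z": -3, "ax": 0, "ay": 0, "az": -6.9, "hand": 85}, {"x": -8.3, "y": 27.1, "z": -3, "ax": 0, "ay": 0, "az": -6.9, "hand": 85}])

```text
time_s: 2.25
tool_pos: [0.4385, -0.0182, 0.4357]
eef_rot: [0.0, 0.009, 1.0, -0.0]
wrist_force: [0.6, 0.2, -0.5]
width: 0.996
```

Run:
```python
from h import *
p,r,s=pose(); print(s["q"].round(3))
R1=toolR(CA[2],38); z=R1.as_matrix()[:,2]; t=np.array([CA[0],CA[1],.092])-.181*z; print(t)
plan(p,r,t,R1,10)
```

```text
[ 0.677  0.186 -0.845  1.708  0.144  1.311  1.355]
[0.52711541 0.17334254 0.23462995]
[-8.5, 19.3, 20.1, 0.0, -3.8, 0.1]
[-7.1, 19.3, 20.6, 0.0, -3.8, 0.1]
[-5.7, 19.4, 21.0, 0.0, -3.8, 0.1]
[-4.3, 19.4, 21.4, 0.0, -3.8, 0.1]
[-2.8, 19.4, 21.6, 0.0, -3.8, 0.1]
[-1.4, 19.4, 21.7, 0.0, -3.8, 0.1]
[0.1, 19.4, 21.8, 0.0, -3.8, 0.1]
[1.5, 19.4, 21.7, 0.0, -3.8, 0.1]
[3.0, 19.4, 21.5, 0.0, -3.8, 0.1]
[4.4, 19.4, 21.3, 0.0, -3.8, 0.1]
```

arm_command(targets=[{"x": -8.5, "y": 19.3, "z": 20, "ax": 0, "ay": -3.8, "az": 0, "hand": 85}, {"x": -7, "y": 19.3, "z": 20.6, "ax": 0, "ay": -3.8, "az": 0, "hand": 85}, {"x": -5.7, "y": 19.4, "z": 21, "ax": 0, "ay": -3.8, "az": 0, "hand": 85}, {"x": -4.3, "y": 19.4, "z": 21.4, "ax": 0, "ay": -3.8, "az": 0, "hand": 85}, {"x": -2.8, "y": 19.4, "z": 21.6, "ax": 0, "ay": -3.8, "az": 0, "hand": 85}, {"x": -1.4, "y": 19.4, "z": 21.7, "ax": 0, "ay": -3.8, "az": 0, "hand": 85}, {"x": 0, "y": 19.4, "z": 21.8, "ax": 0, "ay": -3.8, "az": 0, "hand": 85}, {"x": 1.5, "y": 19.4, "z": 21.7, "ax": 0, "ay": -3.8, "az": 0, "hand": 85}, {"x": 3, "y": 19.4, "z": 21.5, "ax": 0, "ay": -3.8, "az": 0, "hand": 85}, {"x": 4.4, "y": 19.4, "z": 21.3, "ax": 0, "ay": -3.8, "az": 0, "hand": 85}])

```text
time_s: 3.08
tool_pos: [0.5119, 0.124, 0.2731]
eef_rot: [0.265, 0.019, 0.964, -0.016]
wrist_force: [0.8, -0.7, 0.5]
width: 0.996
```

```bash
cat > ov.py <<'E'
from h import *
from fit import W
box=lambda x0,x1,y0,y1,z:[(x0,y0,z),(x1,y0,z),(x1,y1,z),(x0,y1,z),(x0,y0,z)]
ce=[box(-45,45,-65,65,0),box(-45,45,-65,65,28),box(-12,12,-12,12,55),box(-12,12,-12,12,149),[(0,-18,153),(0,-18,198),(0,18,198),(0,18,153)]]
se=[box(-70,145,-85,95,12),box(-31,31,-50,50,385),box(-31,31,-50,50,550),[(14,0,385),(14,0,316),(0,0,304),(-16,0,316),(-16,0,334)]]
def over(c,name,x0,y0,x1,y1,s,pe):
    im=cv2.resize(c["frame"][y0:y1,x0:x1],None,fx=s,fy=s,interpolation=cv2.INTER_CUBIC)
    for p,es in pe:
        for e in es:
            q=(proj(c,W(p,e))-[x0-.5,y0-.5])*s-.5
            if np.abs(q).max()<5000: cv2.polylines(im,[np.round(q*16).astype(int)],False,(0,255,0),1,cv2.LINE_AA,4)
    cv2.imwrite("pics/"+name,im)
E
python3 - <<'E' | tail -4
from ov import *
p,r,s=pose(); print(s["q"].round(3),p,s["wrist_force"],(toolR(CA[2],38).inv()*r).as_rotvec(degrees=True))
c=robot.capture("wrist"); over(c,"w1.png",0,0,512,384,1.5,[(CA,ce)])
c=robot.capture("scene"); over(c,"s1.png",200,50,400,300,2.2,[(CA,ce)])
E
```

```text
scale [ 0.65053979 -0.22296715 -0.14128533] [[-0.7, -0.5], [-0.1, 0.3], [-0.0, -0.1], [-0.5, -1.4], [-0.1, 0.8]]
car [ 0.6381817   0.17057459 -0.0296588 ] [[0.6, -0.2], [0.2, 0.1], [0.1, 0.6], [0.2, 0.3], [0.8, 0.8], [1.1, -0.2], [-0.9, 1.0], [0.2, -0.2], [0.1, -1.1]]
[-0.025  0.269 -0.551  2.254  1.193  0.472 -0.042] [0.51193182 0.12398537 0.27313542] [ 0.82396511 -0.67753322  0.53591265] [ 1.46806361  7.18120824 -0.01453058]
```

View pics/w1.png

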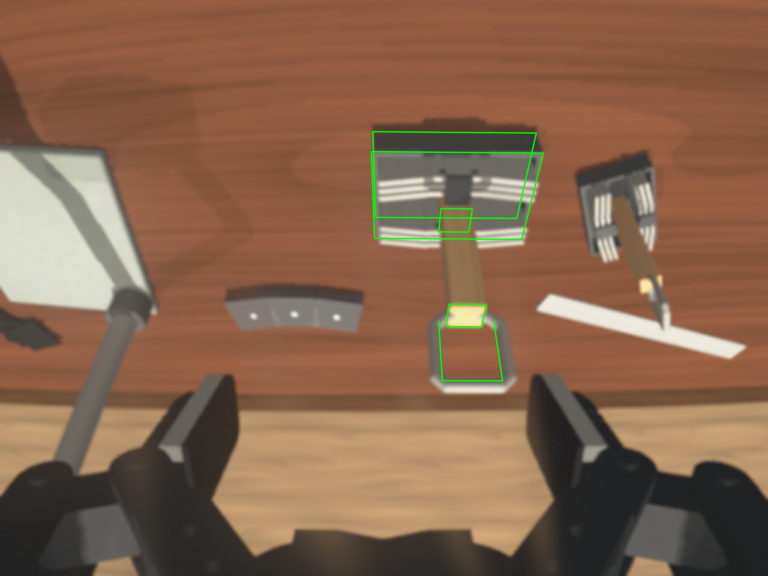

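View pics/s1.png

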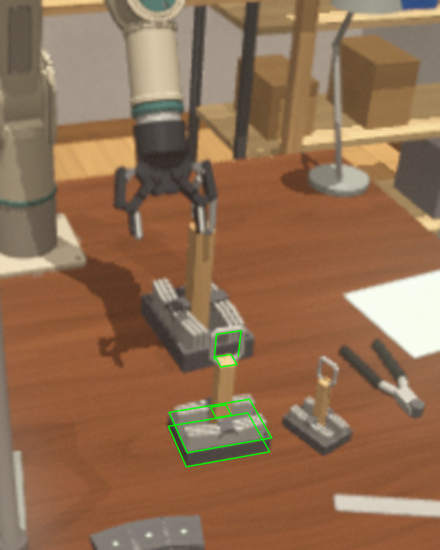

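```bash
python3 - <<'E' | tail -14
from h import *
p,r,s=pose(); 
R1=toolR(CA[2],38); z=R1.as_matrix()[:,2]; t=np.array([CA[0],CA[1],.092])-.111*z; print(t)
plan(p,r,t,R1,8)
E
```

```text
[0.57019233 0.17204985 0.17946919]
[-0.4, 6.4, 13.5, -0.2, -0.9, 0.0]
[-0.2, 6.4, 13.5, -0.2, -0.9, 0.0]
[0.0, 6.4, 13.5, -0.2, -0.9, 0.0]
[0.2, 6.3, 13.6, -0.2, -0.9, 0.0]
[0.5, 6.3, 13.6, -0.2, -0.9, 0.0]
[0.7, 6.2, 13.6, -0.2, -0.9, 0.0]
[0.9, 6.2, 13.6, -0.2, -0.9, 0.0]
[1.1, 6.2, 13.6, -0.2, -0.9, 0.0]
```

arm_command(targets=[{"x": 0, "y": 6.4, "z": 13.5, "ax": -0.2, "ay": -0.9, "az": 0, "hand": 85}, {"x": 0, "y": 6.4, "z": 13.5, "ax": -0.2, "ay": -0.9, "az": 0, "hand": 85}, {"x": 0, "y": 6.4, "z": 13.5, "ax": -0.2, "ay": -0.9, "az": 0, "hand": 85}, {"x": 0, "y": 6.3, "z": 13.5, "ax": -0.2, "ay": -0.9, "az": 0, "hand": 85}, {"x": 0.5, "y": 6.3, "z": 13.5, "ax": -0.2, "ay": -0.9, "az": 0, "hand": 85}, {"x": 0.7, "y": 6.2, "z": 13.5, "ax": -0.2, "ay": -0.9, "az": 0, "hand": 85}, {"x": 0.9, "y": 6.2, "z": 13.5, "ax": -0.2, "ay": -0.9, "az": 0, "hand": 85}, {"x": 1, "y": 6.2, "z": 13.5, "ax": -0.2, "ay": -0.9, "az": 0, "hand": 85}, {"x": 0, "y": 0, "z": 0, "ax": 0, "ay": 0, "az": 0, "hand": 85}])

```text
time_s: 3.93
tool_pos: [0.5721, 0.1695, 0.1799]
eef_rot: [0.324, 0.015, 0.946, -0.005]
wrist_force: [1.0, -0.4, 0.5]
width: 0.996
```

```bash
python3 - <<'E' | tail -4
from ov import *
p,r,s=pose(); print(s["q"].round(3),p,s["wrist_force"],(toolR(CA[2],38).inv()*r).as_rotvec(degrees=True))
c=robot.capture("wrist"); over(c,"w2.png",0,0,512,384,1.5,[(CA,ce)])
c=robot.capture("scene"); over(c,"s2.png",200,50,400,300,2.2,[(CA,ce)])
R1=toolR(CA[2],38)
print(r.inv().apply(np.array([CA[0],CA[1],.092])-p)*1000)
E
```

```text
scale [ 0.65053979 -0.22296715 -0.14128533] [[-0.7, -0.5], [-0.1, 0.3], [-0.0, -0.1], [-0.5, -1.4], [-0.1, 0.8]]
car [ 0.6381817   0.17057459 -0.0296588 ] [[0.6, -0.2], [0.2, 0.1], [0.1, 0.6], [0.2, 0.3], [0.8, 0.8], [1.1, -0.2], [-0.9, 1.0], [0.2, -0.2], [0.1, -1.1]]
[-0.148  0.571 -0.537  2.294  1.968  0.668 -0.847] [0.57208699 0.16948569 0.17988682] [ 0.97286344 -0.41034398  0.50747711] [0.0286868  0.23056089 0.02830218]
[  1.36819715   2.56052271 110.12091711]
```

View pics/w2.png

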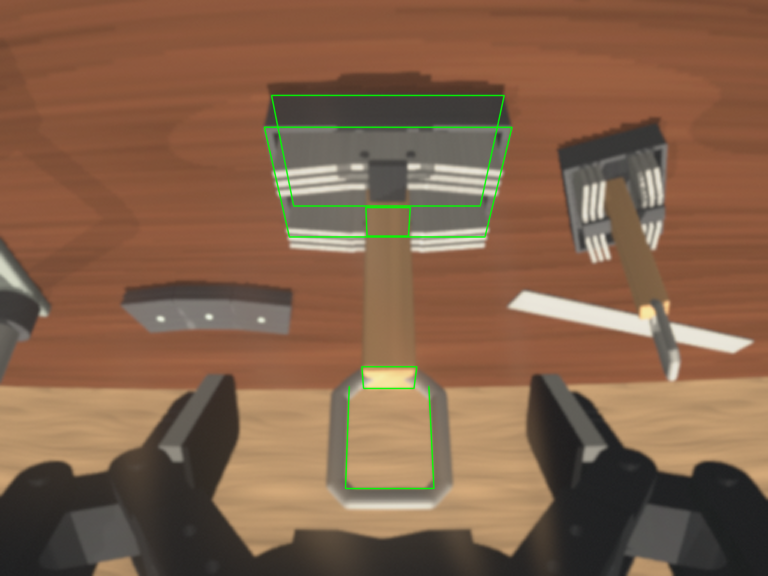

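View pics/s2.png

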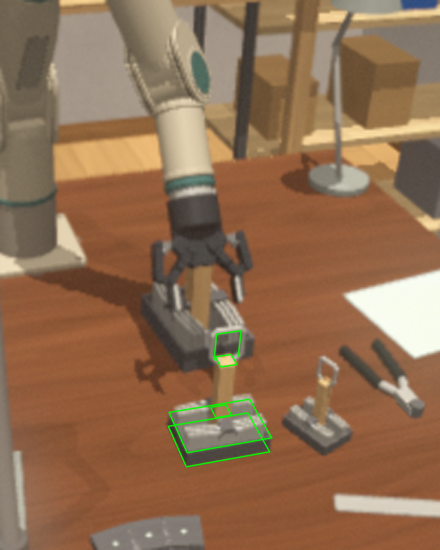

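arm_command(targets=[{"x": 1.4, "y": 2.5, "z": 13, "ax": 0, "ay": 0, "az": 0, "hand": 85}, {"x": 0, "y": 0, "z": 13, "ax": 0, "ay": 0, "az": 0, "hand": 85}, {"x": 0, "y": 0, "z": 13, "ax": 0, "ay": 0, "az": 0, "hand": 85}, {"x": 0, "y": 0, "z": 13, "ax": 0, "ay": 0, "az": 0, "hand": 85}, {"x": 0, "y": 0, "z": 13, "ax": 0, "ay": 0, "az": 0, "hand": 85}, {"x": 0, "y": 0, "z": 13, "ax": 0, "ay": 0, "az": 0, "hand": 85}, {"x": 0, "y": 0, "z": 13, "ax": 0, "ay": 0, "az": 0, "hand": 85}, {"x": 0, "y": 0, "z": 13, "ax": 0, "ay": 0, "az": 0, "hand": 85}, {"x": 0, "y": 0, "z": 13, "ax": 0, "ay": 0, "az": 0, "hand": 85}, {"x": 0, "y": 0, "z": 12, "ax": 0, "ay": 0, "az": 0, "hand": 85}, {"x": 0, "y": 0, "z": 0, "ax": 0, "ay": 0, "az": 0, "hand": 85}])

```text
time_s: 4.95
tool_pos: [0.6512, 0.1688, 0.0787]
eef_rot: [0.325, 0.015, 0.946, -0.005]
wrist_force: [-0.4, -1.2, 0.0]
width: 0.996
```

```bash
python3 - <<'E' | tail -3
from ov import *
p,r,s=pose(); print(s["q"].round(3),p,s["wrist_force"],(toolR(CA[2],38).inv()*r).as_rotvec(degrees=True))
c=robot.capture("wrist"); over(c,"w3.png",0,0,512,384,1.5,[])
c=robot.capture("scene"); over(c,"s3.png",200,50,400,300,2.2,[])
print(r.inv().apply(np.array([CA[0],CA[1],.092])-p)*1000)
E
```

```text
car [ 0.6381817   0.17057459 -0.0296588 ] [[0.6, -0.2], [0.2, 0.1], [0.1, 0.6], [0.2, 0.3], [0.8, 0.8], [1.1, -0.2], [-0.9, 1.0], [0.2, -0.2], [0.1, -1.1]]
[-0.103  0.843 -0.508  2.152  2.19   0.752 -0.921] [0.65123718 0.16878181 0.07873614] [-0.38350849 -1.24809544  0.00215135] [0.08788597 0.04677329 0.11133306]
[  1.91180619   0.803797   -18.3125249 ]
```

View pics/w3.png

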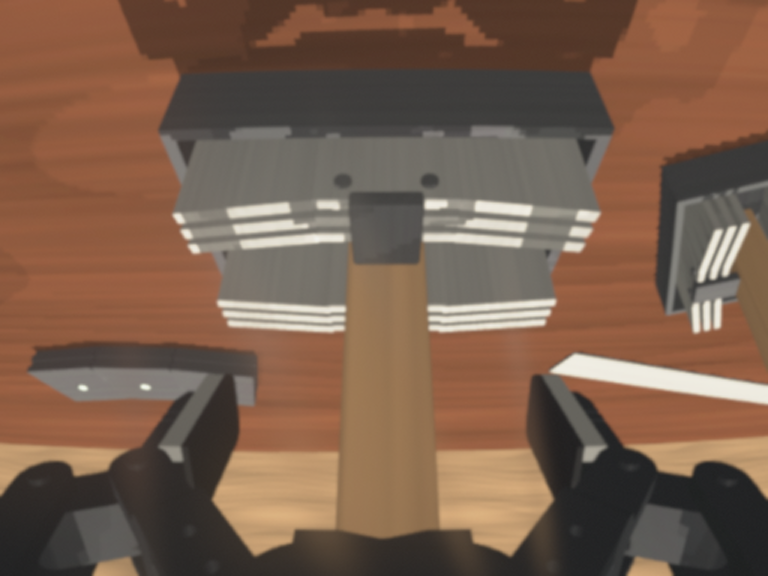

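View pics/s3.png

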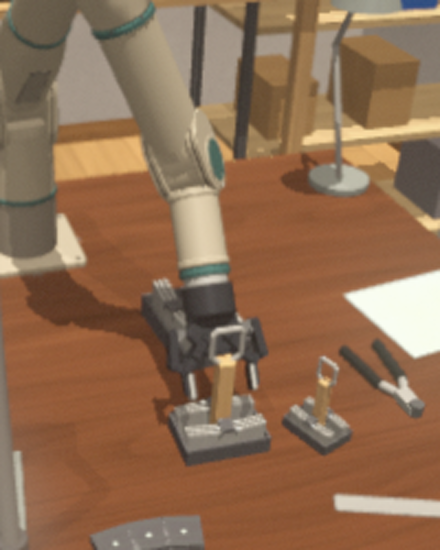

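arm_command(targets=[{"x": 1, "y": 1, "z": 0, "ax": 0, "ay": 0, "az": 0, "hand": 20}, {"x": 0, "y": 0, "z": 0, "ax": 0, "ay": 0, "az": 0, "hand": 0}, {"x": 0, "y": 0, "z": 0, "ax": 0, "ay": 0, "az": 0, "hand": 0}, {"x": 0, "y": 0, "z": 0, "ax": 0, "ay": 0, "az": 0, "hand": 0}, {"x": 0, "y": 0, "z": 0, "ax": 0, "ay": 0, "az": 0, "hand": 0}, {"x": 0, "y": 0, "z": 0, "ax": 0, "ay": 0, "az": 0, "hand": 0}, {"x": 0, "y": 0, "z": 0, "ax": 0, "ay": 0, "az": 0, "hand": 0}, {"x": 0, "y": 0, "z": 0, "ax": 0, "ay": 0, "az": 0, "hand": 0}, {"x": 0, "y": 0, "z": 0, "ax": 0, "ay": 0, "az": 0, "hand": 0}, {"x": 0, "y": 0, "z": 0, "ax": 0, "ay": 0, "az": 0, "hand": 0}], grip_force=80)

```text
time_s: 5.88
tool_pos: [0.6491, 0.1709, 0.0789]
eef_rot: [0.325, 0.014, 0.945, -0.005]
wrist_force: [-3.1, -2.1, 4.8]
width: 0.27
```

```bash
cat >> h.py <<'E'
def forces(n=4,cam="top"):
    F=[];Ws=[]
    for i in range(n):
        s=robot.sense(); F.append(s["wrist_force"]); Ws.append(s["moment"])
        if i<n-1: robot.capture(cam)
    print("F",np.mean(F,0).round(2),"sd",np.std(F,0).round(2),"M",np.mean(Ws,0).round(3),"t",s["time_s"],"w",round(float(s["width"])*85,1))
E
python3 - <<'E'
from h import *
p,r,s=pose(); print(p,(toolR(CA[2],38).inv()*r).as_rotvec(degrees=True)); forces()
E
```

```text
[0.64908609 0.17091819 0.07886207] [-0.01454098  0.01971927  0.03312556]
F [-3.28 -2.81  5.6 ] sd [0.35 0.49 0.55] M [-0.318  0.454 -0.302] t 6.0333 w 22.9
```

arm_command(targets=[{"x": -1.85, "y": 0, "z": -2.36, "ax": 0, "ay": 0, "az": 0, "hand": 0}, {"x": -3.08, "y": 0, "z": -3.94, "ax": 0, "ay": 0, "az": 0, "hand": 0}, {"x": -3.08, "y": 0, "z": -3.94, "ax": 0, "ay": 0, "az": 0, "hand": 0}, {"x": -3.08, "y": 0, "z": -3.94, "ax": 0, "ay": 0, "az": 0, "hand": 0}, {"x": -4.3, "y": 0, "z": -5.5, "ax": 0, "ay": 0, "az": 0, "hand": 0}, {"x": -4.3, "y": 0, "z": -5.5, "ax": 0, "ay": 0, "az": 0, "hand": 0}, {"x": -4.3, "y": 0, "z": -5.5, "ax": 0, "ay": 0, "az": 0, "hand": 0}, {"x": -4.3, "y": 0, "z": -5.5, "ax": 0, "ay": 0, "az": 0, "hand": 0}, {"x": -4.3, "y": 0, "z": -5.5, "ax": 0, "ay": 0, "az": 0, "hand": 0}, {"x": -3.1, "y": 0, "z": -3.9, "ax": 0, "ay": 0, "az": 0, "hand": 0}, {"x": -1.8, "y": 0, "z": -2.4, "ax": 0, "ay": 0, "az": 0, "hand": 0}, {"x": 0, "y": 0, "z": 0, "ax": 0, "ay": 0, "az": 0, "hand": 0}])

```text
time_s: 7.03
tool_pos: [0.6495, 0.1718, 0.1404]
eef_rot: [0.326, 0.014, 0.945, -0.004]
wrist_force: [-0.4, -0.1, -7.9]
width: 0.27
```

```bash
python3 - <<'E' | tail -3
from ov import *
p,r,s=pose(); print(p,s["q"].round(3),(toolR(CA[2],38).inv()*r).as_rotvec(degrees=True)); forces(6)
c=robot.capture("wrist"); over(c,"w4.png",0,0,512,384,1.5,[])
c=robot.capture("scene"); over(c,"s4.png",200,50,400,300,2.2,[])
E
```

```text
car [ 0.6381817   0.17057459 -0.0296588 ] [[0.6, -0.2], [0.2, 0.1], [0.1, 0.6], [0.2, 0.3], [0.8, 0.8], [1.1, -0.2], [-0.9, 1.0], [0.2, -0.2], [0.1, -1.1]]
[0.64947252 0.17182818 0.14044358] [-0.123  0.704 -0.48   2.139  2.038  0.638 -0.795] [-0.10812568 -0.0213342   0.02618902]
F [-0.17 -0.17 -8.5 ] sd [0.61 0.51 0.47] M [0.045 1.711 0.007] t 7.2833 w 22.8
```

View pics/w4.png

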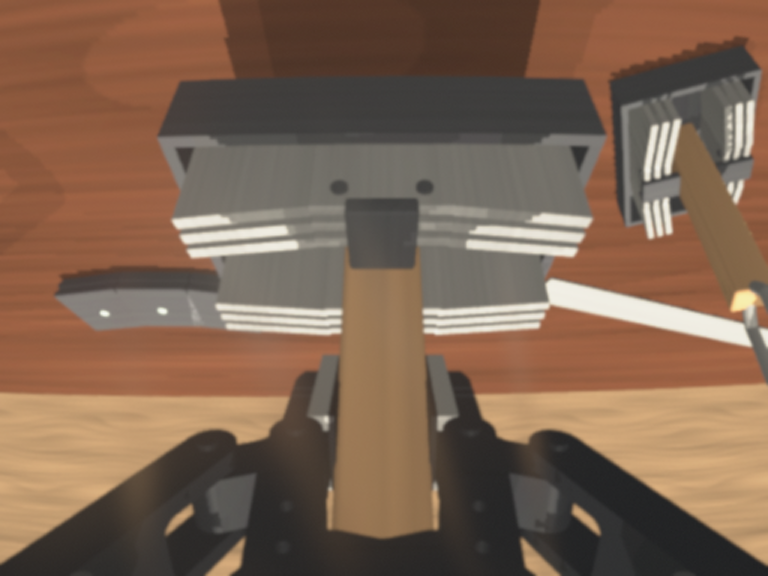

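View pics/s4.png

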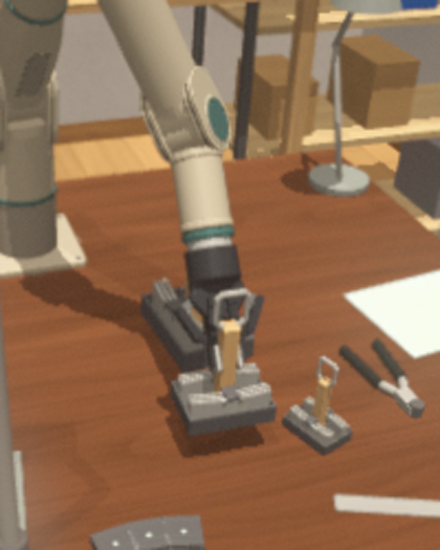

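```bash
python3 - <<'E' | tail -25
from h import *
p,r,s=pose()
R1=toolR(SC[2],38); c,sn=np.cos(SC[2]),np.sin(SC[2])
e=np.array([SC[0]-.07*c,SC[1]-.07*sn,.345]); t=e+np.array([.011*c,.011*sn,-.1231]); print(e,t)
plan(p,r,t,R1,24)
E
```

```text
[ 0.58138488 -0.21403198  0.345     ] [ 0.59227726 -0.21556696  0.2219    ]
[-0.7, -16.2, -3.9, 0.2, -0.0, 0.2]
[-0.7, -16.2, -3.9, 0.2, -0.0, 0.2]
[-0.8, -16.2, -3.8, 0.2, -0.0, 0.2]
[-0.8, -16.2, -3.8, 0.2, -0.0, 0.2]
[-0.9, -16.2, -3.7, 0.2, -0.0, 0.2]
[-0.9, -16.2, -3.7, 0.2, -0.0, 0.2]
[-1.0, -16.2, -3.6, 0.2, -0.0, 0.2]
[-1.1, -16.2, -3.6, 0.2, -0.0, 0.2]
[-1.1, -16.2, -3.5, 0.2, -0.0, 0.2]
[-1.2, -16.3, -3.5, 0.2, -0.0, 0.2]
[-1.2, -16.3, -3.4, 0.2, -0.0, 0.2]
[-1.3, -16.3, -3.4, 0.2, -0.0, 0.2]
[-1.4, -16.3, -3.3, 0.2, -0.0, 0.2]
[-1.4, -16.3, -3.3, 0.2, -0.0, 0.2]
[-1.5, -16.3, -3.3, 0.2, -0.0, 0.2]
[-1.5, -16.3, -3.2, 0.2, -0.0, 0.2]
[-1.6, -16.3, -3.2, 0.2, -0.0, 0.2]
[-1.7, -16.3, -3.1, 0.2, -0.0, 0.2]
[-1.7, -16.3, -3.1, 0.2, -0.0, 0.2]
[-1.8, -16.3, -3.0, 0.2, -0.0, 0.2]
[-1.8, -16.3, -3.0, 0.2, -0.0, 0.2]
[-1.9, -16.3, -2.9, 0.2, -0.0, 0.2]
[-1.9, -16.3, -2.9, 0.2, -0.0, 0.2]
[-2.0, -16.3, -2.8, 0.2, -0.0, 0.2]
```

arm_command(targets=[{"x": -0.3, "y": -5, "z": -2, "ax": 0.2, "ay": 0, "az": 0.15, "hand": 0}, {"x": -0.6, "y": -10, "z": -4, "ax": 0.2, "ay": 0, "az": 0.15, "hand": 0}, {"x": -0.9, "y": -16, "z": -3.9, "ax": 0.2, "ay": 0, "az": 0.15, "hand": 0}, {"x": -0.9, "y": -16, "z": -3.9, "ax": 0.2, "ay": 0, "az": 0.15, "hand": 0}, {"x": -0.9, "y": -18, "z": -3.9, "ax": 0.2, "ay": 0, "az": 0.15, "hand": 0}, {"x": -0.9, "y": -18, "z": -3.9, "ax": 0.2, "ay": 0, "az": 0.15, "hand": 0}, {"x": -1, "y": -18, "z": -3.8, "ax": 0.2, "ay": 0, "az": 0.15, "hand": 0}, {"x": -1, "y": -18, "z": -3.8, "ax": 0.2, "ay": 0, "az": 0.15, "hand": 0}, {"x": -1.1, "y": -18, "z": -3.7, "ax": 0.2, "ay": 0, "az": 0.15, "hand": 0}, {"x": -1.1, "y": -18, "z": -3.6, "ax": 0.2, "ay": 0, "az": 0.15, "hand": 0}, {"x": -1.2, "y": -18, "z": -3.5, "ax": 0.2, "ay": 0, "az": 0.15, "hand": 0}, {"x": -1.2, "y": -18, "z": -3.4, "ax": 0.2, "ay": 0, "az": 0.15, "hand": 0}])

```text
time_s: 8.38
tool_pos: [0.6199, -0.0201, 0.1818]
eef_rot: [0.325, 0.036, 0.945, -0.02]
wrist_force: [0.9, -0.3, -8.4]
width: 0.265
```

```bash
python3 - <<'E' | tail -13
from h import *
p,r,s=pose(); print(s["q"].round(3))
R1=toolR(SC[2],38); c,sn=np.cos(SC[2]),np.sin(SC[2])
e=np.array([SC[0]-.07*c,SC[1]-.07*sn,.345]); t=e+np.array([.011*c,.011*sn,-.1231])
plan(p,r,t,R1,12)
E
```

```text
[ 0.268  0.563 -0.479  2.276  2.308  0.474 -0.81 ]
[-1.2, -16.5, -3.1, 0.1, -0.0, 0.3]
[-1.2, -16.5, -3.0, 0.1, -0.0, 0.3]
[-1.3, -16.5, -3.0, 0.1, -0.0, 0.3]
[-1.4, -16.5, -3.0, 0.1, -0.0, 0.3]
[-1.5, -16.5, -2.9, 0.1, -0.0, 0.3]
[-1.5, -16.5, -2.9, 0.1, -0.0, 0.3]
[-1.6, -16.5, -2.8, 0.1, -0.0, 0.3]
[-1.7, -16.5, -2.8, 0.1, -0.0, 0.3]
[-1.8, -16.5, -2.8, 0.1, -0.0, 0.3]
[-1.8, -16.5, -2.7, 0.1, -0.0, 0.3]
[-1.9, -16.5, -2.7, 0.1, -0.0, 0.3]
[-2.0, -16.5, -2.7, 0.1, -0.0, 0.3]
```

arm_command(targets=[{"x": -0.5, "y": -16.5, "z": -1.5, "ax": 0.1, "ay": 0, "az": 0.3, "hand": 0}, {"x": -0.5, "y": -16.5, "z": -1.5, "ax": 0.1, "ay": 0, "az": 0.3, "hand": 0}, {"x": -0.5, "y": -16.5, "z": -1.5, "ax": 0.1, "ay": 0, "az": 0.3, "hand": 0}, {"x": -0.5, "y": -16.5, "z": -1.5, "ax": 0.1, "ay": 0, "az": 0.3, "hand": 0}, {"x": -0.5, "y": -16.5, "z": -1.5, "ax": 0.1, "ay": 0, "az": 0.3, "hand": 0}, {"x": -0.5, "y": -16.5, "z": -1.5, "ax": 0.1, "ay": 0, "az": 0.3, "hand": 0}])

```text
time_s: 8.88
tool_pos: [0.6073, -0.1182, 0.1914]
eef_rot: [0.325, 0.053, 0.944, -0.019]
wrist_force: [1.2, -0.5, -9.0]
width: 0.269
```

```bash
python3 - <<'E' | tail -14
from h import *
p,r,s=pose(); print(s["q"].round(3))
R1=toolR(SC[2],38); c,sn=np.cos(SC[2]),np.sin(SC[2])
e=np.array([SC[0]-.05*c,SC[1]-.05*sn,.345]); t=e+np.array([.011*c,.011*sn,-.1231]);print(p,t)
plan(p,r,t,R1,12)
E
```

```text
[ 0.527  0.546 -0.51   2.271  2.487  0.37  -0.812]
[ 0.60727211 -0.11817565  0.1913762 ] [ 0.61208158 -0.21835782  0.2219    ]
[-2.6, -8.3, -1.2, 0.1, -0.0, 0.1]
[-2.6, -8.3, -1.2, 0.1, -0.0, 0.1]
[-2.6, -8.2, -1.1, 0.1, -0.0, 0.1]
[-2.7, -8.2, -1.1, 0.1, -0.0, 0.1]
[-2.7, -8.2, -1.1, 0.1, -0.0, 0.1]
[-2.7, -8.2, -1.1, 0.1, -0.0, 0.1]
[-2.7, -8.2, -1.1, 0.1, -0.0, 0.1]
[-2.7, -8.2, -1.1, 0.1, -0.0, 0.1]
[-2.7, -8.2, -1.1, 0.1, -0.0, 0.1]
[-2.7, -8.2, -1.1, 0.1, -0.0, 0.1]
[-2.8, -8.2, -1.1, 0.1, -0.0, 0.1]
[-2.8, -8.2, -1.1, 0.1, -0.0, 0.1]
```

arm_command(targets=[{"x": -2.6, "y": -8.2, "z": -1.1, "ax": 0.1, "ay": 0, "az": 0.1, "hand": 0}, {"x": -2.6, "y": -8.2, "z": -1.1, "ax": 0.1, "ay": 0, "az": 0.1, "hand": 0}, {"x": -2.6, "y": -8.2, "z": -1.1, "ax": 0.1, "ay": 0, "az": 0.1, "hand": 0}, {"x": -2.7, "y": -8.2, "z": -1.1, "ax": 0.1, "ay": 0, "az": 0.1, "hand": 0}, {"x": -2.7, "y": -8.2, "z": -1.1, "ax": 0.1, "ay": 0, "az": 0.1, "hand": 0}, {"x": -2.7, "y": -8.2, "z": -1.1, "ax": 0.1, "ay": 0, "az": 0.1, "hand": 0}])

```text
time_s: 9.38
tool_pos: [0.6113, -0.1661, 0.2066]
eef_rot: [0.325, 0.058, 0.944, -0.022]
wrist_force: [-0.4, -0.0, -9.1]
width: 0.269
```

```bash
python3 - <<'E' | tail -3
from h import *
p,r,s=pose(); print(s["q"].round(3))
R1=toolR(SC[2],38); c,sn=np.cos(SC[2]),np.sin(SC[2])
e=np.array([SC[0]-.05*c,SC[1]-.05*sn,.345]); t=e+np.array([.011*c,.011*sn,-.1231]);print(p,t,(R1.inv()*r).as_rotvec(degrees=True))
E
```

```text
[ 0.626  0.526 -0.5    2.217  2.511  0.268 -0.758]
[ 0.61127411 -0.16612415  0.20656894] [ 0.61208158 -0.21835782  0.2219    ] [-0.39146867  0.02310877 -0.80103047]
```

```bash
cat > kin.py <<'E'
import numpy as np
from scipy.spatial.transform import Rotation as R
J=[((0,0,.15643),np.pi),((0,.005375,-.12838),np.pi/2),((0,-.21038,-.006375),-np.pi/2),((0,.006375,-.21038),np.pi/2),((0,-.20843,-.006375),-np.pi/2),((0,.00017505,-.10593),np.pi/2),((0,-.10593,-.00017505),-np.pi/2)]
def fk(q):
    T=np.eye(4)
    for (t,a),qi in zip(J,q):
        A=np.eye(4);A[:3,3]=t;A[:3,:3]=(R.from_euler('x',a)*R.from_euler('z',qi)).as_matrix();T=T@A
    return T
E
python3 - <<'E'
from kin import *
D=[([1.27821522,0.62932497,0.03844758,1.51838404,-0.02700235,0.99629682,-0.01998248],(0.14603082,-0.63273569,0.23039778)),
([-0.103,0.843,-0.508,2.152,2.19,0.752,-0.921],(0.65123718,0.16878181,0.07873614)),
([-0.148,0.571,-0.537,2.294,1.968,0.668,-0.847],(0.57208699,0.16948569,0.17988682)),
([ 0.626,0.526,-0.5,2.217,2.511,0.268,-0.758],(0.61127411,-0.16612415,0.20656894))]
for q,p in D:
    T=fk(q); print(np.round(np.linalg.inv(T)@np.r_[p,1],4))
T=fk(D[0][0]); print(T[:3,:3].round(3))
E
```

```text
[-0.1379 -0.0033 -0.1173  1.    ]
[-0.0394  0.1326 -0.2451  1.    ]
[-0.0386  0.1307 -0.2115  1.    ]
[ 0.024   0.14   -0.2128  1.    ]
[[-0.225 -0.974  0.   ]
 [ 0.974 -0.225 -0.002]
 [ 0.002  0.     1.   ]]
```

```bash
cat > kin.py <<'E'
import numpy as np
from scipy.spatial.transform import Rotation as R
from scipy.optimize import least_squares
A=[np.pi,np.pi/2,-np.pi/2,np.pi/2,-np.pi/2,np.pi/2,-np.pi/2]
def fk(q,k):
    h,d1,d2,d3,a,b,e=k
    t=[(0,0,h),(0,a,0),(0,-d1,0),(0,b,0),(0,-d2,0),(0,e,0),(0,0,0)]
    P=np.zeros(3);Rm=R.identity()
    for ti,ai,qi in zip(t,A,q):
        P=P+Rm.apply(ti); Rm=Rm*R.from_euler('x',ai)*R.from_euler('z',qi)
    P=P+Rm.apply((0,0,-d3)); return P,Rm
D=[([1.27821522,0.62932497,0.03844758,1.51838404,-0.02700235,0.99629682,-0.01998248],(0.14603082,-0.63273569,0.23039778)),
([-0.103,0.843,-0.508,2.152,2.19,0.752,-0.921],(0.65123718,0.16878181,0.07873614)),
([-0.148,0.571,-0.537,2.294,1.968,0.668,-0.847],(0.57208699,0.16948569,0.17988682)),
([ 0.626,0.526,-0.5,2.217,2.511,0.268,-0.758],(0.61127411,-0.16612415,0.20656894)),
([0.677,0.186,-0.845,1.708,0.144,1.311,1.355],(.4385,-.0182,.4357)),
([-0.123,.704,-.48,2.139,2.038,.638,-.795],(.64947252,.17182818,.14044358)),
([.268,.563,-.479,2.276,2.308,.474,-.81],(.6199,-.0201,.1818)),([.527,.546,-.51,2.271,2.487,.37,-.812],(.60727211,-.11817565,.1913762))]
s=least_squares(lambda k:np.concatenate([fk(q,k)[0]-p for q,p in D]),[.28,.42,.4,.3,0,0,0])
k=s.x
MT=np.array([[0,-1,0],[-1,0,0],[0,0,-1.]])
def tool(q): P,Rm=fk(q,k); return P,R.from_matrix(Rm.as_matrix()@MT)
LO=np.array([-3.06,-.37,-1.25,.18,-1.1,.23,-2.94]);HI=np.array([3.06,2.12,1.32,2.47,4.24,1.98,2.94])
def ik(p,Rt,q0,w=0.01,qref=None,m=.03):
    qr=q0 if qref is None else qref
    f=lambda q:np.r_[(tool(q)[0]-p)*10,(Rt.inv()*tool(q)[1]).as_rotvec()*3,w*(q-qr)]
    s=least_squares(f,np.clip(q0,LO+m+1e-3,HI-m-1e-3),bounds=(LO+m,HI-m)); q=s.x
    return q,np.linalg.norm(tool(q)[0]-p),np.degrees((Rt.inv()*tool(q)[1]).magnitude())
E
python3 - <<'E'
from kin import *
print(k.round(4),(s.fun.reshape(-1,3)*1000).round(1))
from h import toolR
print(tool(D[1][0])[1].as_matrix().round(3),toolR(-.03,38).as_matrix().round(3))
E
```

```text
[3.354e-01 5.595e-01 3.819e-01 3.495e-01 1.140e-02 1.630e-02 4.000e-04] [[-0.1 -0.  -0. ]
 [ 0.1 -0.1 -0.2]
 [-0.3  0.  -0.1]
 [ 0.  -0.   0.3]
 [ 0.   0.1 -0. ]
 [ 0.  -0.1 -0. ]
 [ 0.1  0.1  0.3]
 [ 0.1  0.  -0.1]]
[[-0.788  0.032  0.615]
 [ 0.025  0.999 -0.02 ]
 [-0.615 -0.    -0.789]] [[-0.788  0.03   0.615]
 [ 0.024  1.    -0.018]
 [-0.616  0.    -0.788]]
```

Run:
```python
from kin import *
from h import toolR,SC,pose
p0,r0,s0=pose(); q0=s0["q"]
c,sn=np.cos(SC[2]),np.sin(SC[2])
def tcp(ex,ez): return np.array([SC[0]+(ex+.011)*c,SC[1]+(ex+.011)*sn,ez-.1231])
for ex,ez in ((-.05,.345),(0,.345),(0,.316),(0,.25)):
    print(ex,ez)
    for lean in (38,34):
      for q3 in (-1,-.75,-.5,-.25,0,.25,.5,.75,1):
        qr=q0.copy(); qr[2]=q3
        W=np.array([.001,.001,1,.001,.001,.001,.001])
        q,e,a=ik(tcp(ex,ez),toolR(SC[2],lean),q0,W,qr,.0)
        if e<.002 and a<.5: print(lean,q3,q.round(2),round(e*1000,1),round(a,2))
```

```text
-0.05 0.345
38 -1 [ 1.04  0.66 -1.    2.15  1.88  0.43  0.03] 0.0 0.0
38 -0.75 [ 0.9   0.57 -0.75  2.15  2.07  0.27 -0.2 ] 0.0 0.0
38 0 [ 0.37  0.48  0.02  2.17  3.92  0.23 -2.15] 1.0 0.48
38 0.25 [ 0.2   0.49  0.25  2.17  4.18  0.31 -2.43] 0.0 0.0
34 -1 [ 1.03  0.66 -1.    2.09  1.58  0.44  0.31] 0.0 0.0
34 -0.75 [ 0.88  0.57 -0.75  2.09  1.57  0.27  0.28] 0.0 0.0
0 0.345
38 -1 [ 0.99  0.72 -1.    2.03  1.74  0.47  0.19] 0.0 0.0
38 -0.75 [ 0.86  0.63 -0.75  2.03  1.81  0.29  0.07] 0.0 0.0
34 -1 [ 0.98  0.72 -1.    1.96  1.48  0.49  0.44] 0.0 0.0
34 -0.75 [ 0.84  0.63 -0.75  1.97  1.38  0.31  0.48] 0.0 0.0
0 0.316
38 -1 [ 0.98  0.78 -1.    2.05  1.88  0.51  0.08] 0.0 0.0
38 -0.75 [ 0.85  0.69 -0.75  2.05  2.01  0.33 -0.12] 0.0 0.0
38 0.25 [ 0.18  0.59  0.25  2.07  4.15  0.31 -2.44] 0.0 0.0
38 0.5 [ 0.02  0.63  0.49  2.08  4.24  0.45 -2.58] 0.9 0.41
34 -1 [ 0.97  0.78 -1.    1.99  1.63  0.52  0.32] 0.0 0.0
34 -0.75 [ 0.84  0.68 -0.75  1.99  1.61  0.33  0.27] 0.0 0.0
0 0.25
38 -1 [ 0.97  0.93 -1.    2.08  2.12  0.62 -0.08] 0.0 0.0
38 -0.75 [ 0.84  0.82 -0.75  2.09  2.3   0.45 -0.35] 0.0 0.0
38 -0.5 [ 0.69  0.75 -0.5   2.09  2.63  0.34 -0.75] 0.0 0.0
38 -0.25 [ 0.52  0.71 -0.25  2.1   3.1   0.3  -1.28] 0.0 0.0
38 0 [ 0.35  0.7  -0.    2.1   3.55  0.34 -1.79] 0.0 0.0
38 0.25 [ 0.19  0.72  0.25  2.1   3.85  0.43 -2.14] 0.0 0.0
38 0.5 [ 0.03  0.77  0.5   2.11  4.02  0.56 -2.38] 0.0 0.0
38 0.75 [-0.12  0.85  0.75  2.11  4.13  0.73 -2.56] 0.0 0.0
38 1 [-0.24  0.98  1.    2.12  4.19  0.93 -2.72] 0.0 0.0
34 -1 [ 0.96  0.91 -1.    2.03  1.9   0.59  0.11] 0.0 0.0
34 -0.75 [ 0.83  0.81 -0.75  2.03  2.01  0.4  -0.08] 0.0 0.0
34 -0.5 [ 0.68  0.74 -0.5   2.03  2.28  0.25 -0.41] 0.0 0.0
34 0 [ 0.34  0.69  0.01  2.05  3.73  0.23 -1.98] 0.9 0.44
34 0.25 [ 0.18  0.71  0.25  2.05  4.09  0.33 -2.39] 0.0 0.0
34 0.5 [ 0.02  0.75  0.5   2.05  4.24  0.48 -2.6 ] 0.0 0.0
```

arm_command(targets=[{"x": -2.0, "y": -4, "z": -2, "ax": 0.1, "ay": 0, "az": 0.1, "hand": 0}, {"x": -2.0, "y": -4, "z": -2, "ax": 0.1, "ay": 0, "az": 0.1, "hand": 0}, {"x": -2.0, "y": -4, "z": -2, "ax": 0, "ay": 0, "az": 0.1, "hand": 0}])

```text
time_s: 9.63
tool_pos: [0.6105, -0.1777, 0.2149]
eef_rot: [0.324, 0.062, 0.944, -0.022]
wrist_force: [0.4, -0.2, -8.0]
width: 0.265
```

```bash
cat > st.py <<'E'
from h import *
def st(ex=-.05,ez=.345,lean=38):
    p,r,s=pose(); print(s["q"].round(3),"F",s["wrist_force"].round(1))
    R1=toolR(SC[2],lean); c,sn=np.cos(SC[2]),np.sin(SC[2])
    e=np.array([SC[0]+ex*c,SC[1]+ex*sn,ez]); t=e+np.array([.011*c,.011*sn,-.1231])
    print("p",p.round(4),"t",t.round(4),"roterr",(R1.inv()*r).as_rotvec(degrees=True).round(2))
    print("need tool shift mm",(r.inv().apply(t-p)*1000).round(1),"turn",(r.inv()*R1).as_rotvec(degrees=True).round(2))
E
python3 -c "
from st import *
st()"
```

```text
[ 0.667  0.516 -0.523  2.202  2.444  0.242 -0.677] F [ 0.4 -0.2 -8. ]
p [ 0.6105 -0.1777  0.2149] t [ 0.6121 -0.2184  0.2219] roterr [-0.2   0.05 -0.49]
need tool shift mm [ -9.7 -40.1  -1.2] turn [ 0.2  -0.05  0.49]
```

arm_command(targets=[{"x": -2.0, "y": -5, "z": -1, "ax": 0, "ay": 0, "az": 0.1, "hand": 0}, {"x": -2.0, "y": -5, "z": -1, "ax": 0, "ay": 0, "az": 0.1, "hand": 0}, {"x": -2.0, "y": -5, "z": 0, "ax": 0, "ay": 0, "az": 0.1, "hand": 0}, {"x": -2.0, "y": -5, "z": 0, "ax": 0, "ay": 0, "az": 0.1, "hand": 0}])

```text
time_s: 9.97
tool_pos: [0.6129, -0.1986, 0.2215]
eef_rot: [0.325, 0.065, 0.943, -0.022]
wrist_force: [-1.2, -0.5, -7.9]
width: 0.269
```

```bash
python3 -c "
from st import *
st()"
```

```text
[ 0.782  0.534 -0.629  2.17   2.236  0.237 -0.424] F [-1.2 -0.5 -7.9]
p [ 0.6129 -0.1986  0.2215] t [ 0.6121 -0.2184  0.2219] roterr [-0.16  0.03 -0.07]
need tool shift mm [ -1.8 -19.7   0.8] turn [ 0.16 -0.03  0.07]
```

arm_command(targets=[{"x": -0.5, "y": -4, "z": 0, "ax": 0, "ay": 0, "az": 0, "hand": 0}, {"x": -0.5, "y": -4, "z": 0, "ax": 0, "ay": 0, "az": 0, "hand": 0}, {"x": -0.5, "y": -4, "z": 0, "ax": 0, "ay": 0, "az": 0, "hand": 0}, {"x": -0.5, "y": -4, "z": 0, "ax": 0, "ay": 0, "az": 0, "hand": 0}, {"x": 0, "y": -3.5, "z": 0, "ax": 0, "ay": 0, "az": 0, "hand": 0}, {"x": 0, "y": 0, "z": 0, "ax": 0, "ay": 0, "az": 0, "hand": 0}])

```text
time_s: 10.47
tool_pos: [0.6115, -0.2196, 0.2223]
eef_rot: [0.325, 0.066, 0.943, -0.022]
wrist_force: [0.1, 0.1, -7.7]
width: 0.265
```

```bash
python3 - <<'E' | tail -4
from st import *
import ov
st()
p,r,s=pose(); yaw=SC[2]
# predicted carrier pose from tcp
c_,sn=np.cos(yaw),np.sin(yaw); car=(p[0]-.011*c_,p[1]-.011*sn,yaw); dz=(p[2]+.1231-.202)*1000
up=lambda es:[[(a,b,z+dz) for a,b,z in e] for e in es]
S=robot.capture("scene");T=robot.capture("top")
ov.over(S,"s5.png",110,90,260,320,2.6,[(car,up(ov.ce)),(SC,ov.se)])
ov.over(S,"s5b.png",140,150,200,210,10,[])
ov.over(T,"t5.png",260,120,380,240,5,[(car,up(ov.ce)),(SC,ov.se)])
import pickle; pickle.dump((S,T),open("c5.pkl","wb"))
E
```

```text
car [ 0.6381817   0.17057459 -0.0296588 ] [[0.6, -0.2], [0.2, 0.1], [0.1, 0.6], [0.2, 0.3], [0.8, 0.8], [1.1, -0.2], [-0.9, 1.0], [0.2, -0.2], [0.1, -1.1]]
[ 0.864  0.555 -0.69   2.15   2.135  0.237 -0.277] F [ 0.1  0.1 -7.7]
p [ 0.6115 -0.2196  0.2223] t [ 0.6121 -0.2184  0.2219] roterr [-0.03  0.03  0.02]
need tool shift mm [-0.1  1.3  0.6] turn [ 0.03 -0.03 -0.02]
```

View pics/s5.png

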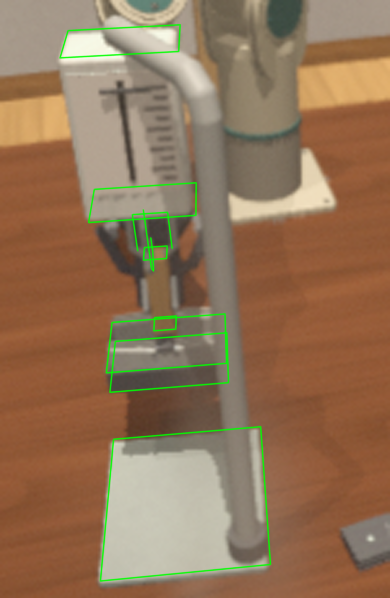

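View pics/s5b.png

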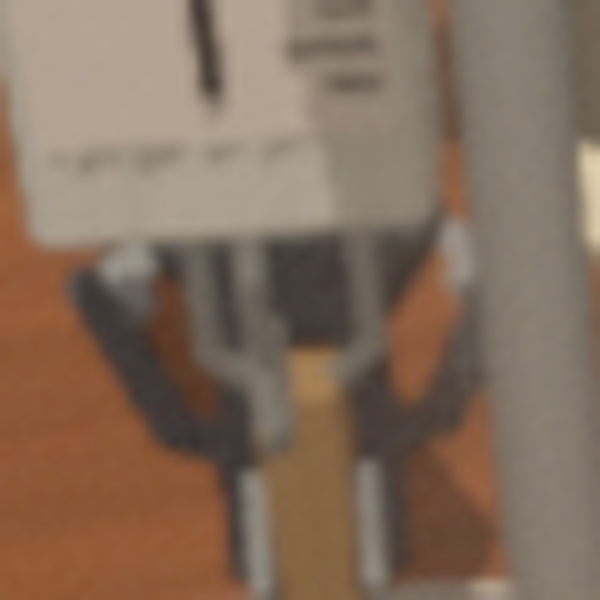

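View pics/t5.png

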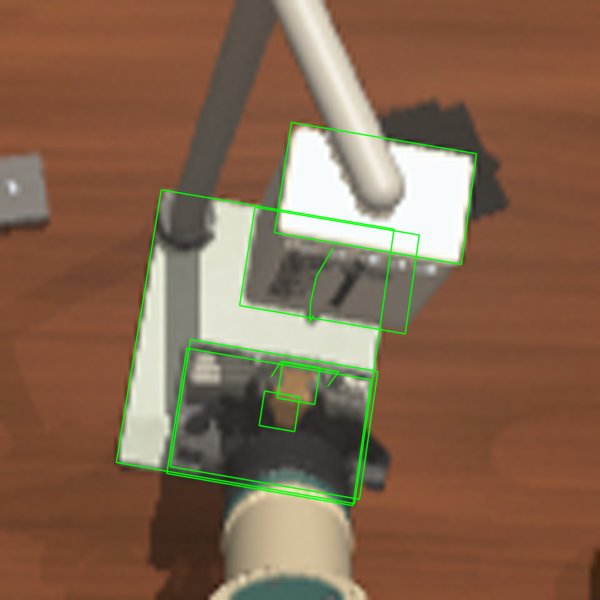

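arm_command(targets=[{"x": -2, "y": 0, "z": 1.6, "ax": 0, "ay": 0, "az": 0, "hand": 0}, {"x": -3.2, "y": 0, "z": 2.5, "ax": 0, "ay": 0, "az": 0, "hand": 0}, {"x": -3.2, "y": 0, "z": 2.5, "ax": 0, "ay": 0, "az": 0, "hand": 0}, {"x": -3.2, "y": 0, "z": 2.5, "ax": 0, "ay": 0, "az": 0, "hand": 0}, {"x": -3.2, "y": 0, "z": 2.5, "ax": 0, "ay": 0, "az": 0, "hand": 0}, {"x": -3.2, "y": 0, "z": 2.5, "ax": 0, "ay": 0, "az": 0, "hand": 0}, {"x": -1.6, "y": 0, "z": 1.2, "ax": 0, "ay": 0, "az": 0, "hand": 0}, {"x": 0, "y": 0, "z": 0, "ax": 0, "ay": 0, "az": 0, "hand": 0}])

```text
time_s: 11.23
tool_pos: [0.6371, -0.2214, 0.2225]
eef_rot: [0.325, 0.065, 0.943, -0.022]
wrist_force: [2.0, -0.6, -8.5]
width: 0.27
```

```bash
cat > look.py <<'E'
from st import *
import ov
def look(n):
    p,r,s=pose(); yaw=SC[2]
    c_,sn=np.cos(yaw),np.sin(yaw); car=(p[0]-.011*c_,p[1]-.011*sn,yaw); dz=(p[2]+.1231-.202)*1000
    up=lambda es:[[(a,b,z+dz) for a,b,z in e] for e in es]
    S=robot.capture("scene");T=robot.capture("top")
    ov.over(S,f"s{n}.png",110,90,260,320,2.6,[(car,up(ov.ce))])
    ov.over(S,f"s{n}b.png",140,150,200,210,10,[])
    ov.over(T,f"t{n}.png",290,140,370,220,7,[(car,up(ov.ce)),(SC,ov.se)])
E
python3 - <<'E' | tail -4
from look import *
st(0,.345); look(6); forces(4)
E
```

```text
[ 0.837  0.582 -0.684  2.09   1.988  0.236 -0.129] F [ 2.  -0.6 -8.5]
p [ 0.6371 -0.2214  0.2225] t [ 0.6616 -0.2253  0.2219] roterr [-0.17  0.01 -0.05]
need tool shift mm [-19.2  -0.5  15.7] turn [ 0.17 -0.01  0.05]
F [-0.14  0.02 -8.39] sd [0.34 0.26 0.17] M [0.237 1.7   0.009] t 11.4833 w 22.8
```

View pics/s6b.png

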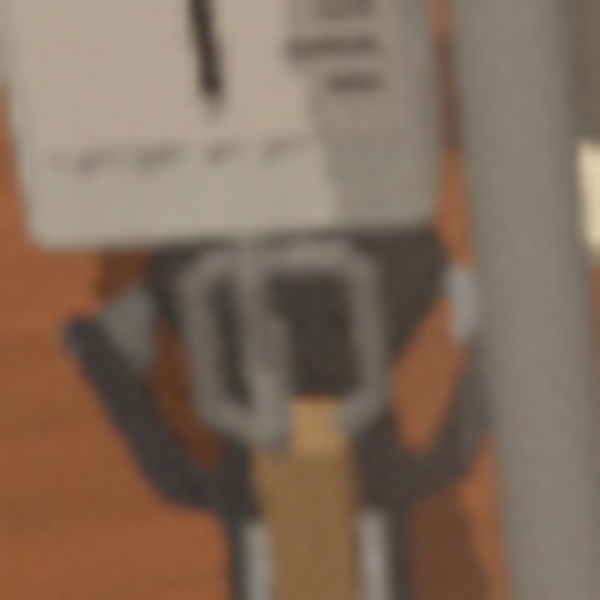

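View pics/t6.png

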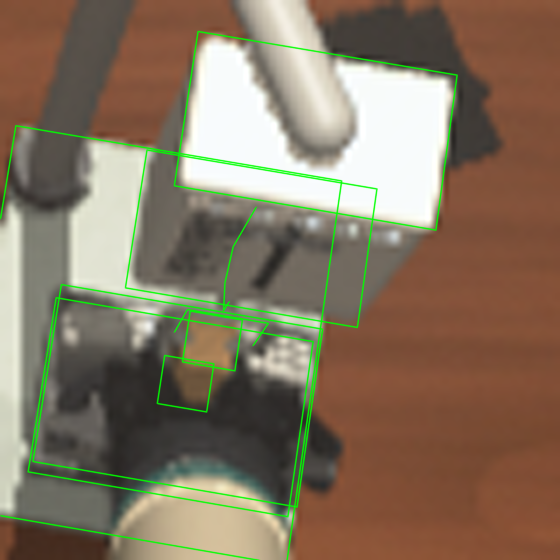

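```bash
python3 - <<'E' | tail -12
from look import *
from ov import W
S=robot.capture("scene");p,r,s=pose(); yaw=SC[2]
c_,sn=np.cos(yaw),np.sin(yaw); car=(p[0]-.011*c_,p[1]-.011*sn,yaw); dz=(p[2]+.1231-.202)*1000
f=lambda pp,pt:((proj(S,W(pp,[pt]))[0]-[140-.5,150-.5])*10-.5).round(0)
print("eye bar L,C,R",f(car,(0,-22,202+dz)),f(car,(0,0,202+dz)),f(car,(0,22,202+dz)))
print("eye bottom",f(car,(0,0,150+dz)))
print("shank top,mid",f(SC,(14,0,370)),f(SC,(14,0,330)),"bottom",f(SC,(0,0,304)),"tip",f(SC,(-16,0,334)))
print("housing bottom front corners",f(SC,(31,-50,385)),f(SC,(31,50,385)))
print("mm/px",1/np.linalg.norm(f(SC,(0,10,316))-f(SC,(0,0,316)))*100)
E
```

```text
scale [ 0.65053979 -0.22296715 -0.14128533] [[-0.7, -0.5], [-0.1, 0.3], [-0.0, -0.1], [-0.5, -1.4], [-0.1, 0.8]]
car [ 0.6381817   0.17057459 -0.0296588 ] [[0.6, -0.2], [0.2, 0.1], [0.1, 0.6], [0.2, 0.3], [0.8, 0.8], [1.1, -0.2], [-0.9, 1.0], [0.2, -0.2], [0.1, -1.1]]
eye bar L,C,R [192. 262.] [277. 256.] [362. 251.]
eye bottom [300. 420.]
shank top,mid [258. 257.] [276. 389.] bottom [290. 441.] tip [279. 313.]
housing bottom front corners [ 40. 256.] [453. 228.]
mm/px 2.6234161806670224
```

arm_command(targets=[{"x": -1.2, "y": -0.5, "z": 1, "ax": 0, "ay": 0, "az": 0, "hand": 0}, {"x": -2.4, "y": -0.5, "z": 1.9, "ax": 0, "ay": 0, "az": 0, "hand": 0}, {"x": -2.4, "y": -0.5, "z": 1.9, "ax": 0, "ay": 0, "az": 0, "hand": 0}, {"x": -2.4, "y": -0.5, "z": 1.9, "ax": 0, "ay": 0, "az": 0, "hand": 0}, {"x": -2.4, "y": -0.5, "z": 1.9, "ax": 0, "ay": 0, "az": 0, "hand": 0}, {"x": -2.4, "y": -0.5, "z": 1.9, "ax": 0, "ay": 0, "az": 0, "hand": 0}, {"x": -2.4, "y": -0.5, "z": 1.9, "ax": 0, "ay": 0, "az": 0, "hand": 0}, {"x": -2.4, "y": -0.5, "z": 1.9, "ax": 0, "ay": 0, "az": 0, "hand": 0}, {"x": -1.2, "y": 0, "z": 1, "ax": 0, "ay": 0, "az": 0, "hand": 0}, {"x": 0, "y": 0, "z": 0, "ax": 0, "ay": 0, "az": 0, "hand": 0}])

```text
time_s: 12.37
tool_pos: [0.6606, -0.2288, 0.2221]
eef_rot: [0.325, 0.065, 0.943, -0.022]
wrist_force: [0.2, 0.3, -7.1]
width: 0.269
```

```bash
python3 - <<'E' | tail -4
from look import *
st(0,.345); look(7); forces(4)
E
```

```text
[ 0.822  0.61  -0.68   2.028  1.838  0.236  0.031] F [ 0.2  0.3 -7.1]
p [ 0.6606 -0.2288  0.2221] t [ 0.6616 -0.2253  0.2219] roterr [-0.16  0.02 -0.04]
need tool shift mm [-0.2  3.6  0.5] turn [ 0.16 -0.02  0.04]
F [-0.1  -0.03 -8.05] sd [0.45 0.42 0.36] M [0.213 1.693 0.011] t 12.6167 w 22.7
```

View pics/s7b.png

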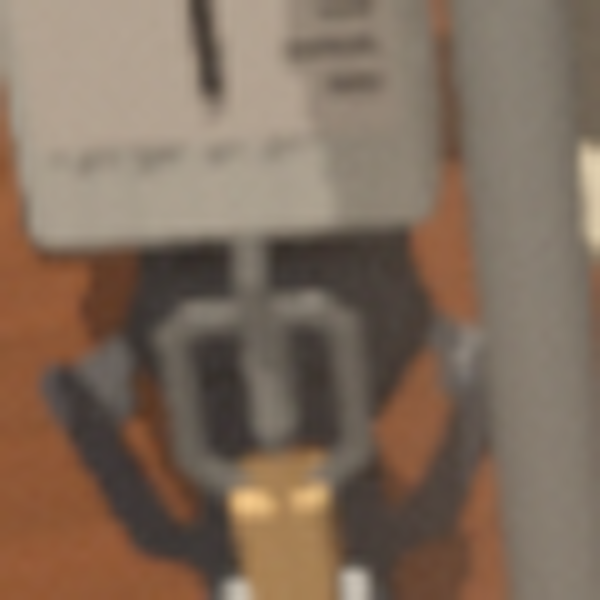

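View pics/t7.png

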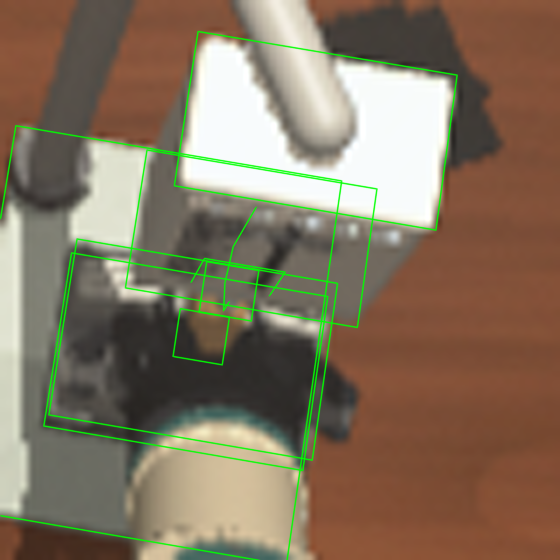

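arm_command(targets=[{"x": 1.2, "y": 0, "z": 1.6, "ax": 0, "ay": 0, "az": 0, "hand": 0}, {"x": 1.8, "y": 0, "z": 2.4, "ax": 0, "ay": 0, "az": 0, "hand": 0}, {"x": 1.8, "y": 0, "z": 2.4, "ax": 0, "ay": 0, "az": 0, "hand": 0}, {"x": 1.8, "y": 0, "z": 2.4, "ax": 0, "ay": 0, "az": 0, "hand": 0}, {"x": 1.8, "y": 0, "z": 2.4, "ax": 0, "ay": 0, "az": 0, "hand": 0}, {"x": 1.8, "y": 0, "z": 2.4, "ax": 0, "ay": 0, "az": 0, "hand": 0}, {"x": 1.2, "y": 0, "z": 1.6, "ax": 0, "ay": 0, "az": 0, "hand": 0}, {"x": 0.9, "y": 0, "z": 1.2, "ax": 0, "ay": 0, "az": 0, "hand": 0}, {"x": 0.9, "y": 0, "z": 1.2, "ax": 0, "ay": 0, "az": 0, "hand": 0}])

```text
time_s: 13.37
tool_pos: [0.6606, -0.2288, 0.1998]
eef_rot: [0.325, 0.065, 0.943, -0.021]
wrist_force: [-0.2, -0.6, -7.1]
width: 0.268
```

```bash
python3 - <<'E' | tail -4
from look import *
st(0,.316); look(8); forces(4)
E
```

```text
[ 0.863  0.674 -0.755  2.044  1.959  0.313 -0.058] F [-0.2 -0.6 -7.1]
p [ 0.6606 -0.2288  0.1998] t [ 0.6616 -0.2253  0.1929] roterr [-0.18  0.04 -0.04]
need tool shift mm [3.9 3.5 5.8] turn [ 0.18 -0.04  0.04]
F [-0.41  0.03 -7.93] sd [0.6  0.1  0.27] M [0.253 1.696 0.029] t 13.6167 w 22.5
```

View pics/s8b.png

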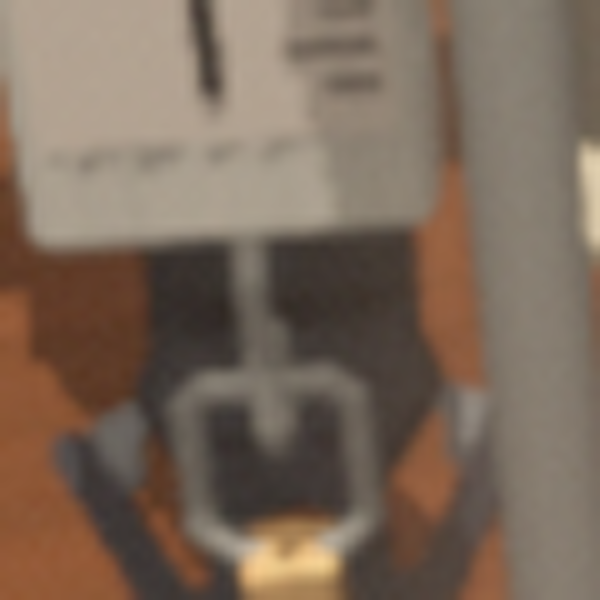

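arm_command(targets=[{"x": 0.9, "y": 0, "z": 1.2, "ax": 0, "ay": 0, "az": 0, "hand": 0}, {"x": 0.9, "y": 0, "z": 1.2, "ax": 0, "ay": 0, "az": 0, "hand": 0}, {"x": 0.9, "y": 0, "z": 1.2, "ax": 0, "ay": 0, "az": 0, "hand": 0}, {"x": 0.6, "y": 0, "z": 0.8, "ax": 0, "ay": 0, "az": 0, "hand": 0}, {"x": 0.6, "y": 0, "z": 0.8, "ax": 0, "ay": 0, "az": 0, "hand": 0}, {"x": 0.6, "y": 0, "z": 0.8, "ax": 0, "ay": 0, "az": 0, "hand": 0}, {"x": 0.6, "y": 0, "z": 0.8, "ax": 0, "ay": 0, "az": 0, "hand": 0}, {"x": 0.6, "y": 0, "z": 0.8, "ax": 0, "ay": 0, "az": 0, "hand": 0}, {"x": 0.6, "y": 0, "z": 0.8, "ax": 0, "ay": 0, "az": 0, "hand": 0}, {"x": 0.6, "y": 0, "z": 0.8, "ax": 0, "ay": 0, "az": 0, "hand": 0}, {"x": 0.6, "y": 0, "z": 0.8, "ax": 0, "ay": 0, "az": 0, "hand": 0}, {"x": 0.6, "y": 0, "z": 0.8, "ax": 0, "ay": 0, "az": 0, "hand": 0}])

```text
time_s: 14.62
tool_pos: [0.661, -0.2288, 0.1866]
eef_rot: [0.325, 0.065, 0.943, -0.022]
wrist_force: [-0.4, -0.7, -7.4]
width: 0.269
```

```bash
python3 - <<'E' | tail -4
from look import *
st(0,.316); look(9); forces(4)
E
```

```text
[ 0.879  0.711 -0.787  2.052  2.016  0.355 -0.096] F [-0.4 -0.7 -7.4]
p [ 0.661  -0.2288  0.1866] t [ 0.6616 -0.2253  0.1929] roterr [-0.16  0.02 -0.05]
need tool shift mm [-4.   3.5 -4.9] turn [ 0.16 -0.02  0.05]
F [-0.31 -0.16 -7.09] sd [0.29 0.4  0.7 ] M [ 0.219  1.576 -0.014] t 14.8667 w 22.9
```

View pics/s9b.png

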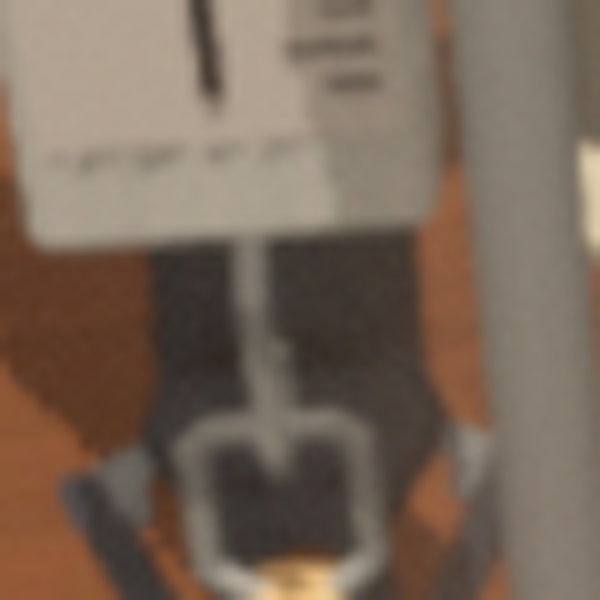

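arm_command(targets=[{"x": 0.6, "y": 0, "z": 0.8, "ax": 0, "ay": 0, "az": 0, "hand": 0}, {"x": 0.8, "y": 0, "z": 1, "ax": 0, "ay": 0, "az": 0, "hand": 0}, {"x": 0.9, "y": 0, "z": 1.2, "ax": 0, "ay": 0, "az": 0, "hand": 0}, {"x": 0.9, "y": 0, "z": 1.2, "ax": 0, "ay": 0, "az": 0, "hand": 0}, {"x": 0.9, "y": 0, "z": 1.2, "ax": 0, "ay": 0, "az": 0, "hand": 0}, {"x": 0.9, "y": 0, "z": 1.2, "ax": 0, "ay": 0, "az": 0, "hand": 0}, {"x": 0.9, "y": 0, "z": 1.2, "ax": 0, "ay": 0, "az": 0, "hand": 0}, {"x": 0.9, "y": 0, "z": 1.2, "ax": 0, "ay": 0, "az": 0, "hand": 0}, {"x": 0.9, "y": 0, "z": 1.2, "ax": 0, "ay": 0, "az": 0, "hand": 0}, {"x": 0.9, "y": 0, "z": 1.2, "ax": 0, "ay": 0, "az": 0, "hand": 0}, {"x": 0.9, "y": 0, "z": 1.2, "ax": 0, "ay": 0, "az": 0, "hand": 0}, {"x": 0.9, "y": 0, "z": 1.2, "ax": 0, "ay": 0, "az": 0, "hand": 0}])

```text
time_s: 15.87
tool_pos: [0.6613, -0.2288, 0.1693]
eef_rot: [0.325, 0.065, 0.943, -0.022]
wrist_force: [-0.5, -0.3, -4.4]
width: 0.266
```

```bash
python3 - <<'E' | tail -4
from look import *
st(0,.316); look(10); forces(4)
E
```

```text
[ 0.893  0.758 -0.818  2.062  2.078  0.404 -0.135] F [-0.5 -0.3 -4.4]
p [ 0.6613 -0.2288  0.1693] t [ 0.6616 -0.2253  0.1929] roterr [-0.17  0.02 -0.05]
need tool shift mm [-14.4   3.5 -18.7] turn [ 0.17 -0.02  0.05]
F [-0.46 -0.48 -4.91] sd [0.23 0.4  0.1 ] M [0.168 1.351 0.018] t 16.1167 w 22.7
```

View pics/s10b.png

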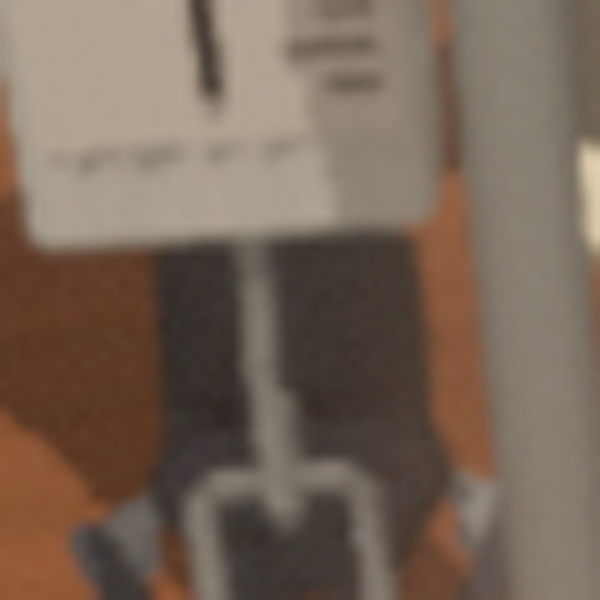

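arm_command(targets=[{"x": 0.6, "y": 0, "z": 0.8, "ax": 0, "ay": 0, "az": 0, "hand": 0}, {"x": 0.8, "y": 0, "z": 1, "ax": 0, "ay": 0, "az": 0, "hand": 0}, {"x": 0.9, "y": 0, "z": 1.2, "ax": 0, "ay": 0, "az": 0, "hand": 0}, {"x": 0.9, "y": 0, "z": 1.2, "ax": 0, "ay": 0, "az": 0, "hand": 0}, {"x": 0.9, "y": 0, "z": 1.2, "ax": 0, "ay": 0, "az": 0, "hand": 0}, {"x": 0.9, "y": 0, "z": 1.2, "ax": 0, "ay": 0, "az": 0, "hand": 0}, {"x": 0.9, "y": 0, "z": 1.2, "ax": 0, "ay": 0, "az": 0, "hand": 0}, {"x": 0.9, "y": 0, "z": 1.2, "ax": 0, "ay": 0, "az": 0, "hand": 0}, {"x": 0.9, "y": 0, "z": 1.2, "ax": 0, "ay": 0, "az": 0, "hand": 0}, {"x": 0.9, "y": 0, "z": 1.2, "ax": 0, "ay": 0, "az": 0, "hand": 0}, {"x": 0.9, "y": 0, "z": 1.2, "ax": 0, "ay": 0, "az": 0, "hand": 0}, {"x": 0.9, "y": 0, "z": 1.2, "ax": 0, "ay": 0, "az": 0, "hand": 0}])

```text
time_s: 17.12
tool_pos: [0.6615, -0.2288, 0.152]
eef_rot: [0.325, 0.065, 0.943, -0.022]
wrist_force: [-1.6, -0.3, -3.1]
width: 0.269
```

arm_command(targets=[{"x": 0.8, "y": 0, "z": 1, "ax": 0, "ay": 0, "az": 0, "hand": 0}, {"x": 0.8, "y": 0, "z": 1, "ax": 0, "ay": 0, "az": 0, "hand": 0}, {"x": 0.8, "y": 0, "z": 1, "ax": 0, "ay": 0, "az": 0, "hand": 0}, {"x": 0.8, "y": 0, "z": 1, "ax": 0, "ay": 0, "az": 0, "hand": 0}, {"x": 0.8, "y": 0, "z": 1, "ax": 0, "ay": 0, "az": 0, "hand": 0}, {"x": 0.8, "y": 0, "z": 1, "ax": 0, "ay": 0, "az": 0, "hand": 0}, {"x": 0.8, "y": 0, "z": 1, "ax": 0, "ay": 0, "az": 0, "hand": 0}, {"x": 0.8, "y": 0, "z": 1, "ax": 0, "ay": 0, "az": 0, "hand": 0}, {"x": 0.6, "y": 0, "z": 0.8, "ax": 0, "ay": 0, "az": 0, "hand": 0}, {"x": 0.3, "y": 0, "z": 0.4, "ax": 0, "ay": 0, "az": 0, "hand": 0}])

```text
time_s: 17.95
tool_pos: [0.6615, -0.2288, 0.1402]
eef_rot: [0.325, 0.065, 0.943, -0.022]
wrist_force: [-0.5, -0.2, -1.3]
width: 0.269
```

```bash
python3 - <<'E' | tail -4
from look import *
st(0,.316); look(11); forces(8)
E
```

```text
[ 0.907  0.834 -0.853  2.075  2.167  0.478 -0.185] F [-0.5 -0.2 -1.3]
p [ 0.6615 -0.2288  0.1402] t [ 0.6616 -0.2253  0.1929] roterr [-0.17  0.03 -0.05]
need tool shift mm [-32.1   3.5 -41.7] turn [ 0.17 -0.03  0.05]
F [-1.14 -0.36 -1.37] sd [0.54 0.69 0.27] M [ 0.103  0.878 -0.049] t 18.4 w 22.8
```

View pics/s11.png

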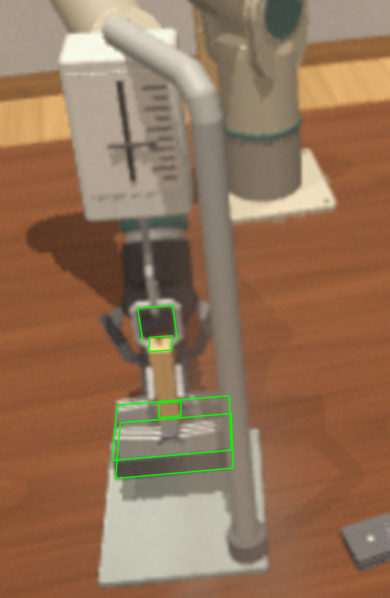

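arm_command(targets=[{"x": 0.6, "y": 0, "z": 0.8, "ax": 0, "ay": 0, "az": 0, "hand": 0}, {"x": 0.6, "y": 0, "z": 0.8, "ax": 0, "ay": 0, "az": 0, "hand": 0}, {"x": 0.6, "y": 0, "z": 0.8, "ax": 0, "ay": 0, "az": 0, "hand": 0}, {"x": 0.6, "y": 0, "z": 0.8, "ax": 0, "ay": 0, "az": 0, "hand": 0}, {"x": 0.6, "y": 0, "z": 0.8, "ax": 0, "ay": 0, "az": 0, "hand": 0}, {"x": 0.6, "y": 0, "z": 0.8, "ax": 0, "ay": 0, "az": 0, "hand": 0}, {"x": 0.6, "y": 0, "z": 0.8, "ax": 0, "ay": 0, "az": 0, "hand": 0}, {"x": 0.6, "y": 0, "z": 0.8, "ax": 0, "ay": 0, "az": 0, "hand": 0}, {"x": 0.6, "y": 0, "z": 0.8, "ax": 0, "ay": 0, "az": 0, "hand": 0}, {"x": 0.3, "y": 0, "z": 0.4, "ax": 0, "ay": 0, "az": 0, "hand": 0}, {"x": 0, "y": 0, "z": 0, "ax": 0, "ay": 0, "az": 0, "hand": 0}])

```text
time_s: 19.32
tool_pos: [0.6615, -0.2287, 0.1307]
eef_rot: [0.325, 0.065, 0.943, -0.021]
wrist_force: [-1.7, 0.1, -0.2]
width: 0.268
```

```bash
python3 - <<'E' | tail -4
from look import *
forces(12);st(0,.316); 
E
```

```text
F [-1.78 -0.48  0.06] sd [0.5  0.54 0.22] M [ 0.081  0.751 -0.075] t 19.8667 w 22.8
[ 0.91   0.858 -0.861  2.079  2.192  0.5   -0.198] F [-2.1 -0.2 -0.1]
p [ 0.6616 -0.2288  0.1308] t [ 0.6616 -0.2253  0.1929] roterr [-0.16  0.03 -0.06]
need tool shift mm [-37.8   3.5 -49.2] turn [ 0.16 -0.03  0.06]
```

arm_command(targets=[{"x": 0.4, "y": 0, "z": -0.3, "ax": 0, "ay": 0, "az": 0, "hand": 0}, {"x": 0.4, "y": 0, "z": -0.3, "ax": 0, "ay": 0, "az": 0, "hand": 0}, {"x": 0.4, "y": 0, "z": -0.3, "ax": 0, "ay": 0, "az": 0, "hand": 0}, {"x": 0, "y": 0, "z": 0, "ax": 0, "ay": 0, "az": 0, "hand": 0}])

```text
time_s: 20.2
tool_pos: [0.6609, -0.2287, 0.1314]
eef_rot: [0.325, 0.065, 0.943, -0.022]
wrist_force: [2.6, -0.9, 0.6]
width: 0.269
```

```bash
python3 - <<'E' | tail -4
from look import *
forces(8);st(0,.316); 
E
```

```text
F [ 3.99 -0.9  -0.21] sd [0.77 0.41 0.59] M [ 0.041  0.457 -0.064] t 20.55 w 22.8
[ 0.912  0.857 -0.863  2.082  2.195  0.502 -0.2  ] F [ 5.  -0.7  0. ]
p [ 0.6606 -0.2286  0.1311] t [ 0.6616 -0.2253  0.1929] roterr [-0.16 -0.01 -0.06]
need tool shift mm [-38.5   3.5 -48.3] turn [0.16 0.01 0.06]
```

arm_command(targets=[{"x": -0.35, "y": 0, "z": 0.28, "ax": 0, "ay": 0, "az": 0, "hand": 0}, {"x": -0.35, "y": 0, "z": 0.28, "ax": 0, "ay": 0, "az": 0, "hand": 0}, {"x": 0, "y": 0, "z": 0, "ax": 0, "ay": 0, "az": 0, "hand": 0}, {"x": 0, "y": 0, "z": 0, "ax": 0, "ay": 0, "az": 0, "hand": 0}, {"x": 0, "y": 0, "z": 0, "ax": 0, "ay": 0, "az": 0, "hand": 0}, {"x": 0, "y": 0, "z": 0, "ax": 0, "ay": 0, "az": 0, "hand": 0}])

```text
time_s: 21.05
tool_pos: [0.6608, -0.2286, 0.1306]
eef_rot: [0.324, 0.065, 0.943, -0.021]
wrist_force: [1.3, 0.1, -0.3]
width: 0.269
```

```bash
python3 - <<'E' | tail -4
from look import *
forces(8);st(0,.316); look(12)
E
```

```text
F [ 2.08 -0.73 -0.2 ] sd [0.68 0.5  0.39] M [ 0.06   0.56  -0.065] t 21.4 w 22.9
[ 0.911  0.858 -0.861  2.081  2.193  0.501 -0.199] F [ 3.2 -1.3 -0.6]
p [ 0.6609 -0.2286  0.1307] t [ 0.6616 -0.2253  0.1929] roterr [-0.17  0.05 -0.05]
need tool shift mm [-38.5   3.5 -48.9] turn [ 0.17 -0.05  0.05]
```

View pics/s12.png

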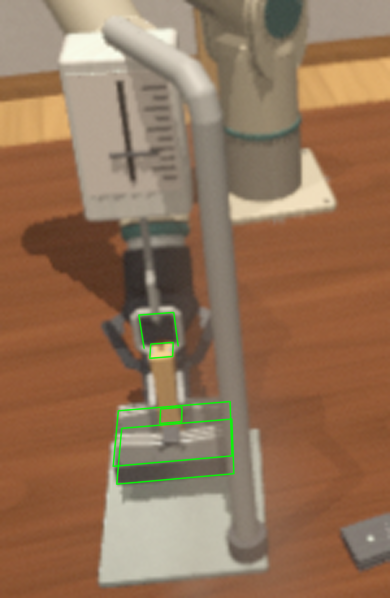

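arm_command(targets=[{"x": -0.3, "y": 0, "z": 0.25, "ax": 0, "ay": 0, "az": 0, "hand": 0}, {"x": 0, "y": 0, "z": 0, "ax": 0, "ay": 0, "az": 0, "hand": 0}, {"x": 0, "y": 0, "z": 0, "ax": 0, "ay": 0, "az": 0, "hand": 0}, {"x": 0, "y": 0, "z": 0, "ax": 0, "ay": 0, "az": 0, "hand": 0}])

```text
time_s: 21.83
tool_pos: [0.6611, -0.2286, 0.1306]
eef_rot: [0.324, 0.065, 0.943, -0.021]
wrist_force: [0.6, -1.4, 0.3]
width: 0.27
```

```bash
python3 - <<'E' | tail -4
from look import *
forces(8);st(0,.316)
E
```

```text
F [-0.04 -0.54 -0.27] sd [0.45 0.72 0.43] M [ 0.057  0.665 -0.068] t 22.1833 w 23.3
[ 0.91   0.858 -0.861  2.08   2.193  0.5   -0.198] F [-0.6 -0.4 -0.4]
p [ 0.6612 -0.2287  0.1307] t [ 0.6616 -0.2253  0.1929] roterr [-0.17  0.05 -0.05]
need tool shift mm [-38.2   3.5 -49.1] turn [ 0.17 -0.05  0.05]
```

arm_command(targets=[{"x": 0.4, "y": 0, "z": 0.5, "ax": 0, "ay": 0, "az": 0, "hand": 0}, {"x": 0.4, "y": 0, "z": 0.5, "ax": 0, "ay": 0, "az": 0, "hand": 0}, {"x": 0.4, "y": 0, "z": 0.5, "ax": 0, "ay": 0, "az": 0, "hand": 0}, {"x": 0, "y": 0, "z": 0, "ax": 0, "ay": 0, "az": 0, "hand": 0}, {"x": 0, "y": 0, "z": 0, "ax": 0, "ay": 0, "az": 0, "hand": 0}])

```text
time_s: 22.6
tool_pos: [0.6613, -0.2287, 0.1287]
eef_rot: [0.325, 0.065, 0.943, -0.021]
wrist_force: [-0.4, -0.8, -0.6]
width: 0.269
```

```bash
python3 - <<'E' | tail -4
from look import *
forces(10);st(0,.316)
E
```

```text
F [-0.71 -0.77  0.47] sd [0.54 0.45 0.54] M [ 0.078  0.669 -0.077] t 23.05 w 22.9
[ 0.911  0.863 -0.862  2.08   2.198  0.505 -0.201] F [-1.2 -1.4 -0.2]
p [ 0.6613 -0.2287  0.1288] t [ 0.6616 -0.2253  0.1929] roterr [-0.17  0.04 -0.05]
need tool shift mm [-39.3   3.5 -50.6] turn [ 0.17 -0.04  0.05]
```

arm_command(targets=[{"x": 0, "y": 0, "z": 0, "ax": 0, "ay": 0, "az": 0, "hand": 20}, {"x": 0, "y": 0, "z": 0, "ax": 0, "ay": 0, "az": 0, "hand": 22}, {"x": 0, "y": 0, "z": 0, "ax": 0, "ay": 0, "az": 0, "hand": 24}, {"x": 0, "y": 0, "z": 0, "ax": 0, "ay": 0, "az": 0, "hand": 26}, {"x": 0, "y": 0, "z": 0, "ax": 0, "ay": 0, "az": 0, "hand": 28}, {"x": 0, "y": 0, "z": 0, "ax": 0, "ay": 0, "az": 0, "hand": 31}, {"x": 0, "y": 0, "z": 0, "ax": 0, "ay": 0, "az": 0, "hand": 35}, {"x": 0, "y": 0, "z": 0, "ax": 0, "ay": 0, "az": 0, "hand": 40}, {"x": 0, "y": 0, "z": 0, "ax": 0, "ay": 0, "az": 0, "hand": 50}], grip_force=20)

```text
time_s: 23.8
tool_pos: [0.6613, -0.2286, 0.1288]
eef_rot: [0.325, 0.065, 0.943, -0.021]
wrist_force: [0.6, 0.5, -0.1]
width: 0.573
```

```bash
python3 - <<'E' | tail -4
from look import *
look(13);forces(4);st(0,.316)
c=robot.capture("wrist"); ov.over(c,"w13.png",0,0,512,384,1.5,[])
E
```

```text
F [-0.31 -0.12 -0.01] sd [0.35 0.53 0.58] M [ 0.088  0.646 -0.007] t 24.05 w 49.9
[ 0.911  0.863 -0.862  2.08   2.198  0.505 -0.201] F [-0.2 -0.4 -0.9]
p [ 0.6613 -0.2287  0.1288] t [ 0.6616 -0.2253  0.1929] roterr [-0.17  0.04 -0.05]
need tool shift mm [-39.2   3.5 -50.6] turn [ 0.17 -0.04  0.05]
```

View pics/w13.png

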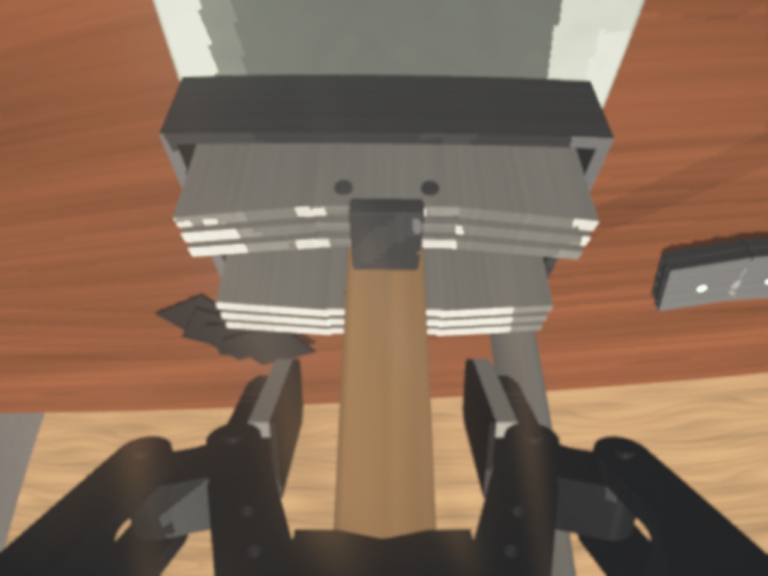

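View pics/s13.png

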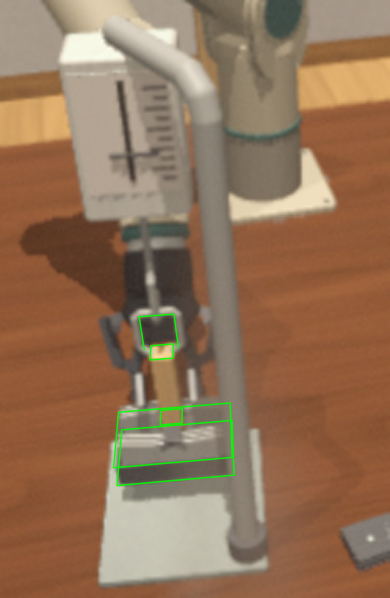

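arm_command(targets=[{"x": 0, "y": 0, "z": 0, "ax": 0, "ay": 0, "az": 0, "hand": 65}, {"x": 0, "y": 0, "z": 0, "ax": 0, "ay": 0, "az": 0, "hand": 80}, {"x": 0, "y": 0, "z": 0, "ax": 0, "ay": 0, "az": 0, "hand": 85}, {"x": 0, "y": 0, "z": -3, "ax": 0, "ay": 0, "az": 0, "hand": 85}, {"x": 0, "y": 0, "z": -6, "ax": 0, "ay": 0, "az": 0, "hand": 85}, {"x": 0, "y": 0, "z": -8, "ax": 0, "ay": 0, "az": 0, "hand": 85}, {"x": 0, "y": 0, "z": -8, "ax": 0, "ay": 0, "az": 0, "hand": 85}, {"x": 0, "y": 0, "z": -8, "ax": 0, "ay": 0, "az": 0, "hand": 85}, {"x": 0, "y": 0, "z": -8, "ax": 0, "ay": 0, "az": 0, "hand": 85}, {"x": 0, "y": 0, "z": -8, "ax": 0, "ay": 0, "az": 0, "hand": 85}, {"x": 0, "y": 0, "z": -8, "ax": 0, "ay": 0, "az": 0, "hand": 85}, {"x": 0, "y": 0, "z": -8, "ax": 0, "ay": 0, "az": 0, "hand": 85}])

```text
time_s: 25.1
tool_pos: [0.6212, -0.2233, 0.1809]
eef_rot: [0.325, 0.065, 0.943, -0.022]
wrist_force: [0.2, 0.1, -0.4]
width: 0.994
```

```bash
python3 - <<'E' | tail -3
from look import *
st(0,.316);look(14)
c=robot.capture("wrist"); ov.over(c,"w14.png",0,0,512,384,1.5,[])
E
```

```text
[ 0.963  0.718 -0.878  2.154  2.126  0.426 -0.191] F [ 0.2  0.1 -0.4]
p [ 0.6212 -0.2233  0.1809] t [ 0.6616 -0.2253  0.1929] roterr [-0.15  0.03 -0.06]
need tool shift mm [-39.2   3.6  15.3] turn [ 0.15 -0.03  0.06]
```

View pics/w14.png

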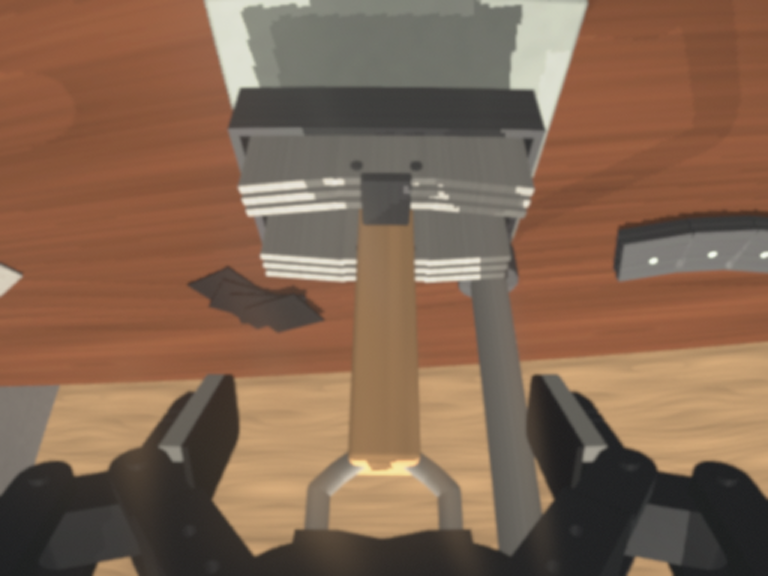

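arm_command(targets=[{"x": 5, "y": 0, "z": -6, "ax": 0, "ay": 0, "az": 0, "hand": 85}, {"x": 6.3, "y": 0, "z": -5.5, "ax": 0, "ay": 0, "az": 0, "hand": 85}, {"x": 6.3, "y": 0, "z": -5.5, "ax": 0, "ay": 0, "az": 0, "hand": 85}, {"x": 6.3, "y": 0, "z": -5.5, "ax": 0, "ay": 0, "az": 0, "hand": 85}, {"x": 6.3, "y": 0, "z": -5.5, "ax": 0, "ay": 0, "az": 0, "hand": 85}, {"x": 6.3, "y": 0, "z": -5.5, "ax": 0, "ay": 0, "az": 0, "hand": 85}, {"x": 6.3, "y": 0, "z": -5.5, "ax": 0, "ay": 0, "az": 0, "hand": 85}, {"x": 3, "y": 0, "z": -3, "ax": 0, "ay": 0, "az": 0, "hand": 85}, {"x": 0, "y": 0, "z": 0, "ax": 0, "ay": 0, "az": 0, "hand": 85}, {"x": 0, "y": 0, "z": 0, "ax": 0, "ay": 0, "az": 0, "hand": 85}])

```text
time_s: 26.08
tool_pos: [0.5603, -0.2151, 0.1852]
eef_rot: [0.325, 0.065, 0.943, -0.022]
wrist_force: [0.5, 0.5, -0.2]
width: 0.993
```

arm_command(targets=[{"x": 0, "y": 0, "z": 0, "ax": 0, "ay": 0, "az": 0, "hand": 85}, {"x": 0, "y": 0, "z": 0, "ax": 0, "ay": 0, "az": 0, "hand": 85}, {"x": 0, "y": 0, "z": 0, "ax": 0, "ay": 0, "az": 0, "hand": 85}, {"x": 0, "y": 0, "z": 0, "ax": 0, "ay": 0, "az": 0, "hand": 85}, {"x": 0, "y": 0, "z": 0, "ax": 0, "ay": 0, "az": 0, "hand": 85}, {"x": 0, "y": 0, "z": 0, "ax": 0, "ay": 0, "az": 0, "hand": 85}, {"x": 0, "y": 0, "z": 0, "ax": 0, "ay": 0, "az": 0, "hand": 85}, {"x": 0, "y": 0, "z": 0, "ax": 0, "ay": 0, "az": 0, "hand": 85}, {"x": 0, "y": 0, "z": 0, "ax": 0, "ay": 0, "az": 0, "hand": 85}, {"x": 0, "y": 0, "z": 0, "ax": 0, "ay": 0, "az": 0, "hand": 85}, {"x": 0, "y": 0, "z": 0, "ax": 0, "ay": 0, "az": 0, "hand": 85}, {"x": 0, "y": 0, "z": 0, "ax": 0, "ay": 0, "az": 0, "hand": 85}])

```text
time_s: 27.08
tool_pos: [0.5603, -0.2148, 0.185]
eef_rot: [0.325, 0.065, 0.943, -0.021]
wrist_force: [0.9, -0.2, -0.4]
width: 0.996
```

```bash
python3 - <<'E' | tail -6
from look import *
st(0,.316);look(15)
fr=[]
for i in range(12): fr.append(robot.capture("wrist")["frame"].astype(int))
for i in range(1,12): print(round(np.abs(fr[i]-fr[0]).mean(),2),end=" ")
cs=robot.capture("scene");ct=robot.capture("top")
ov.over(cs,"s16.png",0,0,512,384,1.5,[])
ov.over(ct,"t16.png",0,0,512,384,1.5,[])
ov.over(cs,"s16b.png",130,110,230,290,4,[])
ov.over(dict(cs,frame=fr[0].astype(np.uint8)),"w16.png",0,0,512,384,1.5,[])
print(robot.sense()["time_s"])
E
```

```text
scale [ 0.65053979 -0.22296715 -0.14128533] [[-0.7, -0.5], [-0.1, 0.3], [-0.0, -0.1], [-0.5, -1.4], [-0.1, 0.8]]
car [ 0.6381817   0.17057459 -0.0296588 ] [[0.6, -0.2], [0.2, 0.1], [0.1, 0.6], [0.2, 0.3], [0.8, 0.8], [1.1, -0.2], [-0.9, 1.0], [0.2, -0.2], [0.1, -1.1]]
[ 1.076  0.694 -0.979  2.296  2.22   0.487 -0.285] F [ 0.9 -0.2 -0.4]
p [ 0.5603 -0.2148  0.185 ] t [ 0.6616 -0.2253  0.1929] roterr [-0.17  0.04 -0.05]
need tool shift mm [-85.1   3.5  56.4] turn [ 0.17 -0.04  0.05]
0.43 0.42 0.43 0.43 0.44 0.44 0.44 0.44 0.43 0.44 0.43 27.8833
```

View pics/s16b.png

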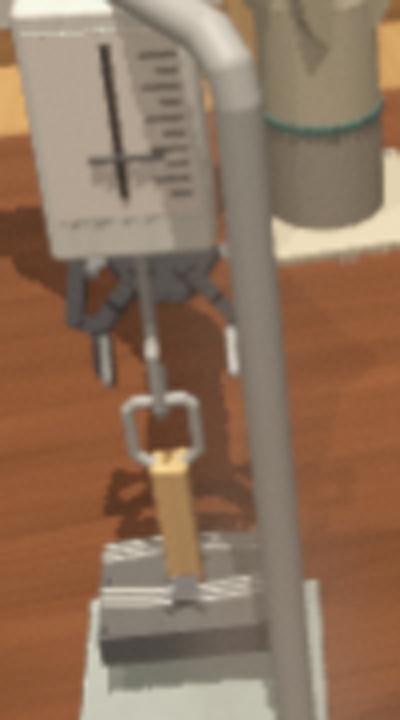

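View pics/w16.png

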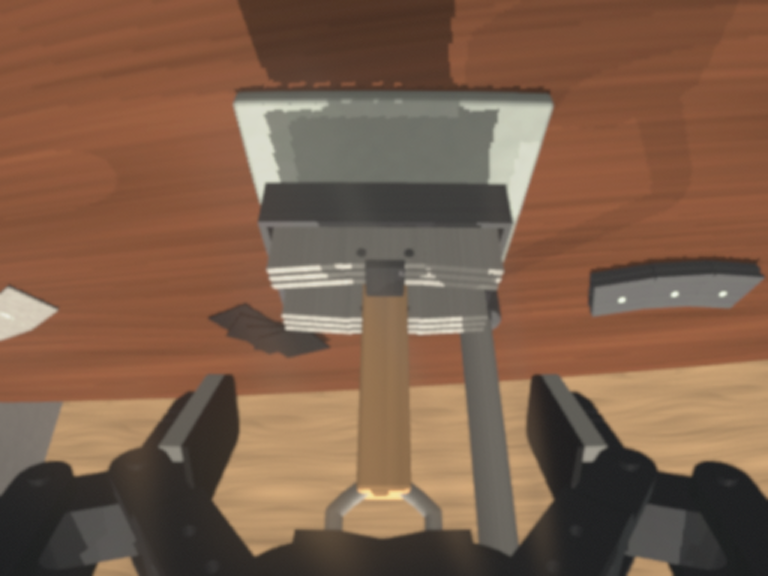

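View pics/s16.png

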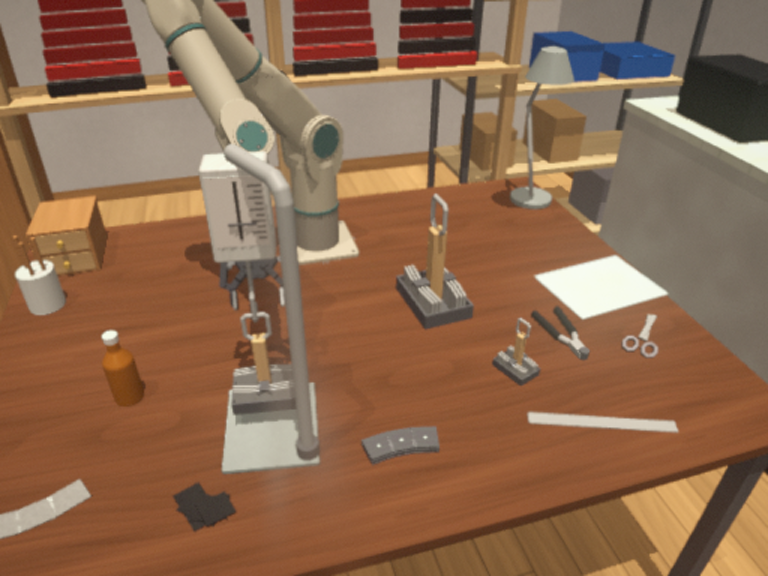

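```bash
python3 -c "
from cell import robot
print(robot.finish_job())"
```

```text
the job is handed in; nothing more can be done
None
```

The middle-sized carrier is hanging by its eye on the spring scale's hook. The gripper is open and about 10 cm back from it, and I have handed the job in; no verdict was reported.

- **Lift and hook-up:** I gripped the carrier by its post with the gripper leaning back 38°, lifted it, and put its eye over the hook. I then lowered it at under about 20 mm/s, with the wrist's share of the weight falling by about 0.12–0.13 N per mm.
- **Release:** I let go once the vertical wrist force was within about 0.5 N of zero. The carrier weighs roughly 8.2 N, so the spring should be stretched about 63 mm. I estimated this from the force readings and the arm's height, not by reading the scale.
- **Last checks:** Twelve wrist pictures over about 0.6 s differed only by noise, so I judged the carrier to be still. It looks upright, the bar sits in the hook, and the wrist forces are near zero. The bottle, pliers and plates look unmoved in the scene picture, though I did not re-measure them.
- **What didn't go smoothly:**
  - **Wrist joint:** joint 6 came very close to its lower limit at the hook (0.236 against 0.23 rad); the arm still reached the commanded pose.
  - **Alignment on the hook:** a first sideways correction overshot and put about 4 N of sideways force on the hook. I corrected it to near zero before releasing.
  - **Hook position:** the cameras disagreed by about 3–5 mm on where the hook was sideways, so I centred the eye using the scene picture.

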